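# Nest two washer corner pads in the organiser drawer

## Task

Pack the two L-shaped rubber corner pads into the open bay of the pulled-out organiser drawer, turned so that they nest together and both lie flat on its floor, neither on top of the other nor up on the rim. The straight rubber pad does not go in: leave it where it lies.

Things in the scene. Friction and masses are not known exactly. Their poses are not given: they have to be found in the camera images.
- corner_pad_a: Dark grey rubber L pad, 110 g, flat on the ledge, any yaw: 88 x 88 mm overall, 12 thick, arms 44 wide. Rigid upright lug to hold it by: 30 mm along pad x, 16 along y, top 48 above the underside. Origin: underside, straight below the lug's centre; z up. L's outer corner at x = y = -34 mm; arms run from it along +x and +y to +54; notch x, y from +10 to +54.
- corner_pad_b: The other L pad, identical to corner_pad_a (not mirrored), same frame. Nested, one turned half round from the other, the two make 132 x 88 mm.
- straight_pad: Bystander of the same rubber: straight pad 132 x 44 x 12 mm (long along its x) with the same lug at its centre. Origin: centre of the underside. Does not go in the drawer. The three pads may swap places.
- organiser: Fixed whitish acrylic organiser, shallow drawer pulled out. Origin: on the ledge under the centre of the drawer's open bay. Bay inside: 118 mm (x) by 160 (y); walls 4 thick, tops 18 above the ledge; floor 4 above the ledge. Beyond the bay at +y: closed strip to y = 118, 18 high, then the housing to y = 188, 136 wide, 46 high. Nested L pads fit with their 132 mm side along y, on either diagonal.
Mind the look-alikes: they are no part of the job. Leave any blue or green look-alike of the corner_pad_b alone.

How it is judged:
At the end, for the whole second after the job is handed in: Both L-shaped pads lie within the drawer's bay, flat on its floor (underside less than 4 mm above it, tilted under 5 degrees) and at rest, and the straight pad is within 30 mm of where it lay (x of corner_pad_a in the frame of organiser between -0.035 and 0.035 m and y of corner_pad_a in the frame of organiser between -0.055 and 0.055 m and z of each of corner_pad_a, corner_pad_b in the frame of organiser below 0.008 m and angle between each of corner_pad_a, corner_pad_b's own z axis and vertical below 0.09 rad and x of corner_pad_b in the frame of organiser between -0.035 and 0.035 m and y of corner_pad_b in the frame of organiser between -0.055 and 0.055 m and linear speed of each of corner_pad_a, corner_pad_b below 0.02 m/s and distance of straight_pad from where it was at the start of the episode below 0.03 m); the robot touches nothing.
It fails at once if the straight pad is moved by more than 30 mm (distance of straight_pad from where it was at the start of the episode above 0.03 m).
It also fails if it takes over 54 s, if anything falls off the work surface, if the arm or the gripper's body presses on something with over 40 N, if the wrist force passes 120 N, or if a joint passes its speed limit or range.

## Robot

A 7-joint arm with a two-finger parallel gripper is mounted at the origin on the work surface. World frame = base frame: x ahead of the robot, y to its left, z up, the work surface at z = 0. Lengths are in m, angles in rad, forces in N, time in s.
With the tool pointing down it reaches from about 0.35 to 0.9 m from the base axis. Payload 8.1 kg.
Tool frame: the origin (TCP) lies between the finger pads; the fingertips stand 19 mm ahead of it and the grasp point (between the pads) is the TCP; y points along the fingers, x is the direction in which the jaws open and shut, and the axes are right-handed (so a half turn about y gives the same grasp; the last joint's range is limited). The gripper opens to 92 mm and grips with 3 to 60 N. Pads are 19 mm wide; open, the fingers measure 130 mm over their backs; the gripper's body (75 mm by 190 mm) begins 47 mm behind the grasp point.
Start: joints at [1.032, 0.434, 0.025, 1.573, -0.012, 1.134, -0.075], TCP at [0.264, -0.567, 0.206] pointing down, gripper open.
Joint ranges: [-2.62, 2.62], [-0.44, 2.09], [-1.27, 1.32], [0.08, 2.57], [-1.32, 4.46], [0.12, 2], [-2.74, 2.74]. Speed limits (rad/s): [2.22, 2.22, 3.01, 3.01, 3.14, 3.14, 3.14].

## Interface

Orientations are given as a rotation vector (axis times angle).
In Python, from cell import arm gives the robot as it stands.
- The arm moves only by the tool move_arm, never from a script. Its argument "series" is a list of rows, each an object of numbers: "x", "y", "z": the shift along the tool's x, y, z in cm; "rx", "ry", "rz": the turn, a rotation vector about the tool's x, y, z in rad. In form: [{"x": .., "y": .., "z": .., "rx": .., "ry": .., "rz": ..}, ...]. A call has 1 to 12 rows; each row shifts and turns the pose as measured when the row begins, along the tool's axes as they then stand; what a row does not reach is not made up. A row lasts 1/8 s, in which the tool goes at most 62.5 mm and 10.7 degrees, less where a joint would pass 70% of its speed; a pose out of reach is approached as far as the arm can. A call is refused whole if a number of a shift passes 6.25 or a number of a turn 0.188, either way. A call with a gripper value outside its range is refused whole. "jaw" is the finger opening in cm, from 0 to 9.18, set as the call begins (left out, the last holds). The fingers move at their own pace and stop on an object; "newtons" is the grip in N (left out, the last holds). Time passes only in rows, so rows that do not move let the fingers close. It gives the time, the measured TCP pose, the force and the opening at its end, in the units of the state.
- arm.observe(): the state, without advancing time (a new reading comes with each control period).
- arm.get_image(name): name is "scene" or "top"; returns the picture (400x640x3 uint8, blue, green, red); there is no depth.
- arm.camera_params(name): a dict with "K" (3x3 intrinsics, pixels), "R" (3x3) and "t" (3): a world point X has camera coordinates R X + t. Camera axes: x right, y down, z forward; pixel columns grow to the right and rows downward; lengths in m; the calibration is good to about 2 mm. A picture is of the moment at which its call begins. camera_params takes no time and is no camera call.
- arm.sign_off(): hands the job in, once; it reports no verdict.
The state is a dict: "clock": time; "joints": joint angles; "dq": joint speeds; "joint_efforts": joint torques, N m; "position": TCP position; "ee_rot": TCP orientation; "force": force on the tool from outside, world axes, zero at the start; "ft_torque": the same for the moment, N m; "width": opening from 0.0 (shut) to 1.0 (fully open).
Only numpy, scipy, OpenCV 4.12 (cv2) and the standard library are available. Lean on these libraries where they do the work, as an engineer would, in place of code of your own. Each camera call takes 0.05 s, during which the arm holds its last target.

## Working session

There is one attempt and no reset: what is moved stays moved. The work goes in short steps, Python scripts to look and compute and a tool call to move; the robot and the scene stay as the last step left them, time stands still between calls to the robot, and variables do not carry over. Pictures are saved under pics/ and viewed, and the job is handed in when it is done.

Besides the shell and the picture viewer there is one more tool, called after ">>>" as name(argument=value, ...), one argument or row to a line, values as JSON. move_arm: Moves the arm, as the interface text tells. Its arguments: {"type":"object","properties":{"series":{"type":"array","items":{"type":"object","properties":{"x":{"type":"number"},"y":{"type":"number"},"z":{"type":"number"},"rx":{"type":"number"},"ry":{"type":"number"},"rz":{"type":"number"}}}},"jaw":{"type":"number"},"newtons":{"type":"number"}},"required":["series"]}

```bash
ls; mkdir -p pics
python3 - <<'E'
from cell import arm
import cv2
for n in("scene","top"):
    cv2.imwrite(f"pics/{n}0.png",arm.get_image(n)); p=arm.camera_params(n); print(n,p)
print(arm.observe())
E
```

```text
pics
scene {'K': array([[362.81198374,   0.        , 320.76169075],
       [  0.        , 362.81198374, 198.20256435],
       [  0.        ,   0.        ,   1.        ]]), 'R': array([[ 0.8150261 ,  0.579283  , -0.01279259],
       [ 0.34285775, -0.49994898, -0.79529842],
       [-0.4670985 ,  0.64380293, -0.60608314]]), 't': array([-0.3557285 , -0.19775635,  1.25686865])}
top {'K': array([[472.900032  ,   0.        , 311.04201518],
       [  0.        , 472.900032  , 201.53168687],
       [  0.        ,   0.        ,   1.        ]]), 'R': array([[ 0.00436271, -0.99978718,  0.02016318],
       [-0.99510203, -0.00633179, -0.09865015],
       [ 0.09875682, -0.01963404, -0.99491788]]), 't': array([-0.12490862,  0.52486583,  1.02385026])}
{'clock': 0.1, 'joints': array([ 1.03242737,  0.43516939,  0.02499259,  1.57402737, -0.01162045,
        1.13400264, -0.07506926]), 'dq': array([-3.49376871e-05, -4.15342336e-04,  5.38059903e-04, -3.50798892e-03,
        5.15843940e-05, -7.62541603e-04,  2.75246685e-03]), 'joint_efforts': array([ 2.51793790e-03, -6.69129825e+01,  9.87632163e-01, -3.15148044e+01,
       -6.05577766e-02,  3.73353297e-02,  5.56127338e-05]), 'position': array([ 0.2635492 , -0.56616021,  0.20530547]), 'ee_rot': array([-1.38368361,  0.88353231, -0.88140843]), 'force': array([-0.88422829, -0.25689196,  0.39990154]), 'ft_torque': array([ 0.06516228, -0.03629915, -0.03151409]), 'width': 0.9990673210581765}
```

View pics/scene0.png

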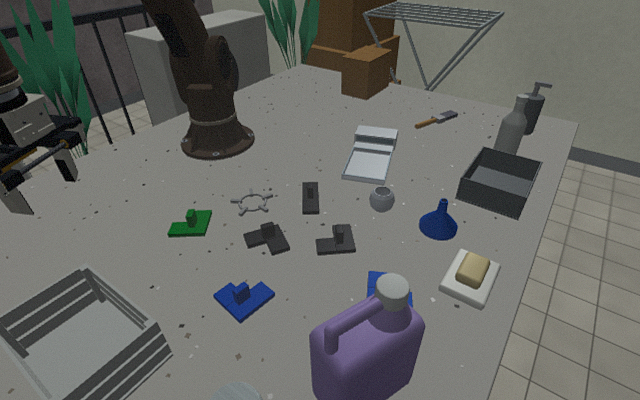

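View pics/top0.png

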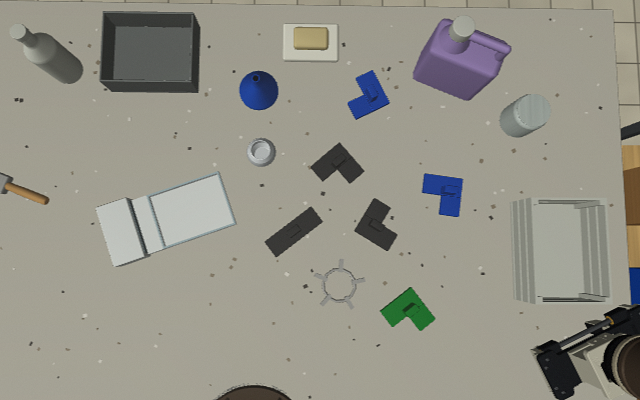

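```bash
cat > h.py <<'E'
import numpy as np, cv2
from cell import arm
P={n:arm.camera_params(n) for n in("scene","top")}
def ray(n,uv,z):
    p=P[n];d=p["R"].T@np.linalg.inv(p["K"])@np.array([uv[0],uv[1],1.]);c=-p["R"].T@p["t"]
    return c+d*(z-c[2])/d[2]
def proj(n,X):
    p=P[n];c=p["R"]@np.array(X)+p["t"];q=p["K"]@c;return q[:2]/q[2]
E
python3 - <<'E'
from h import *
im=cv2.imread("pics/top0.png")
cv2.imwrite("pics/cropA.png",cv2.resize(im[130:270,250:410],None,fx=5,fy=4.2*5/4.2*0.85 if 0 else 5,interpolation=cv2.INTER_CUBIC)[:600])
cv2.imwrite("pics/cropO.png",cv2.resize(im[160:280,85:245],None,fx=5,fy=5,interpolation=cv2.INTER_CUBIC))
hsv=cv2.cvtColor(im,cv2.COLOR_BGR2HSV)
m=((hsv[...,2]<85)&(hsv[...,1]<60)).astype(np.uint8)*255
m[:, :]=cv2.morphologyEx(m,cv2.MORPH_OPEN,np.ones((3,3)))
for c in cv2.findContours(m,0,2)[0]:
    a=cv2.contourArea(c)
    if a<400 or a>3000: continue
    ap=cv2.approxPolyDP(c,3.5,True)[:,0]
    print(a,ap.tolist()); print([ray("top",q,.012)[:2].round(3).tolist() for q in ap])
E
```

```text
2638.5 [[639, 305], [632, 305], [632, 311], [622, 308], [613, 312], [615, 322], [625, 322], [606, 332], [601, 327], [608, 325], [608, 319], [586, 323], [586, 329], [560, 342], [546, 342], [541, 351], [539, 346], [535, 348], [557, 398], [570, 395], [580, 382], [560, 347], [589, 332], [597, 335], [588, 340], [593, 343], [595, 339], [595, 346], [622, 333], [639, 335]]
[[0.299, -0.857], [0.299, -0.842], [0.286, -0.841], [0.292, -0.819], [0.284, -0.798], [0.262, -0.801], [0.262, -0.823], [0.24, -0.779], [0.251, -0.769], [0.255, -0.785], [0.268, -0.785], [0.259, -0.735], [0.246, -0.735], [0.218, -0.675], [0.218, -0.644], [0.199, -0.632], [0.209, -0.628], [0.205, -0.618], [0.099, -0.663], [0.105, -0.692], [0.132, -0.715], [0.207, -0.674], [0.24, -0.741], [0.233, -0.759], [0.222, -0.738], [0.216, -0.749], [0.225, -0.754], [0.21, -0.753], [0.238, -0.815], [0.233, -0.853]]
1085.0 [[311, 207], [266, 240], [275, 256], [321, 222]]
[[0.515, -0.122], [0.44, -0.022], [0.405, -0.043], [0.481, -0.145]]
1068.0 [[373, 199], [355, 231], [388, 249], [395, 233], [381, 221], [389, 207]]
[[0.534, -0.263], [0.461, -0.221], [0.421, -0.295], [0.457, -0.311], [0.484, -0.28], [0.516, -0.299]]
1047.0 [[311, 166], [321, 179], [336, 169], [348, 181], [362, 172], [340, 144]]
[[0.608, -0.122], [0.579, -0.145], [0.602, -0.179], [0.574, -0.206], [0.595, -0.238], [0.66, -0.188]]
716.5 [[55, 42], [56, 52], [48, 64], [73, 82], [81, 74], [81, 65]]
[[0.893, 0.47], [0.869, 0.466], [0.84, 0.483], [0.799, 0.424], [0.818, 0.407], [0.839, 0.408]]
```

View pics/cropA.png

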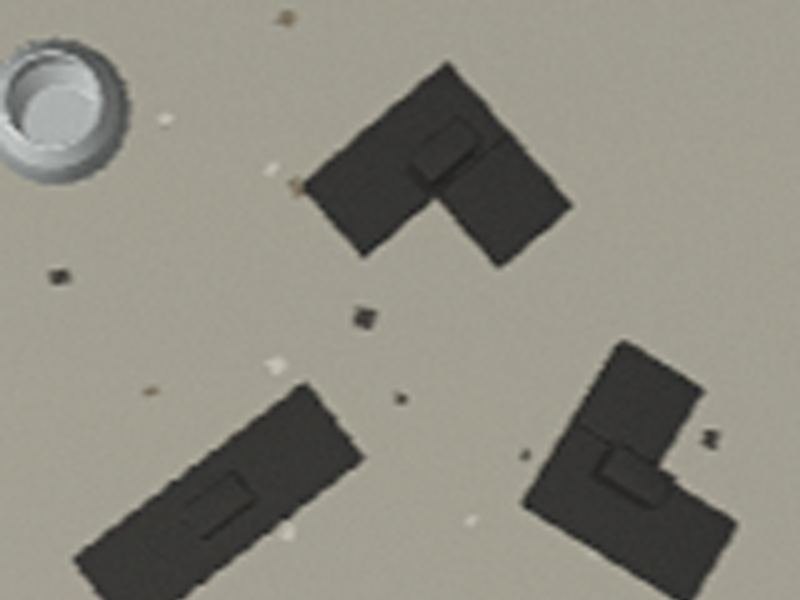

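View pics/cropO.png

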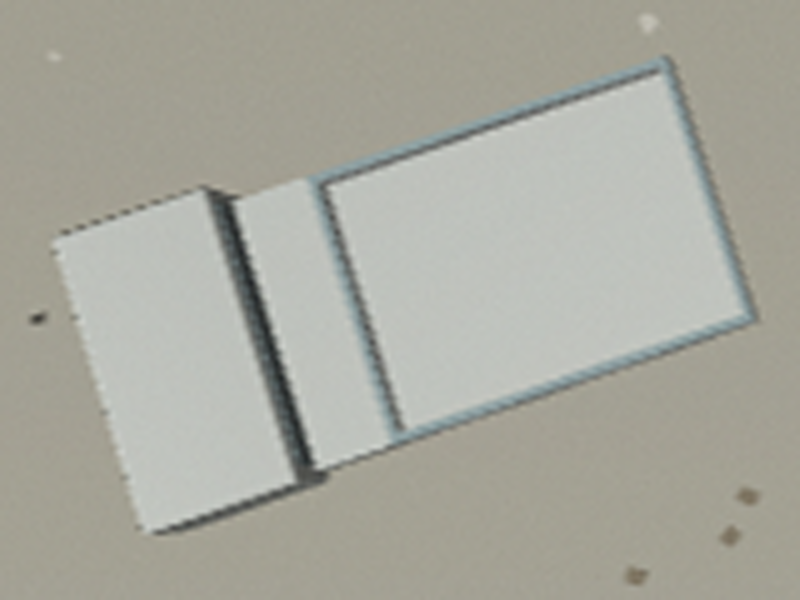

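```bash
cat > pose.py <<'E'
from h import *
def kabsch(L,W):
    L=np.array(L,float);W=np.array(W,float);l=L-L.mean(0);w=W-W.mean(0)
    th=np.arctan2((l[:,0]*w[:,1]-l[:,1]*w[:,0]).sum(),(l*w).sum())
    R=np.array([[np.cos(th),-np.sin(th)],[np.sin(th),np.cos(th)]])
    s=(w*(l@R.T)).sum()/(l**2).sum()
    t=W.mean(0)-R@(s*L.mean(0)); t=W.mean(0)-R@L.mean(0)
    return th,t,s,R,np.abs(W-(L@R.T+t)).max()
E
python3 - <<'E'
from pose import *
im=cv2.imread("pics/top0.png").copy(); sc=cv2.imread("pics/scene0.png").copy()
g=cv2.cvtColor(im,cv2.COLOR_BGR2GRAY)
L=np.array([[-34,-34],[54,-34],[54,10],[10,10],[10,54],[-34,54]])/1e3
pads={"P1":[(340,144),(311,166),(321,179),(336,169),(348,181),(362,172)],
      "P2":[(355,231),(388,249),(395,233),(381,221),(389,207),(373,199)]}
def draw(pts,z,closed=True):
    for n,I in(("top",im),("scene",sc)):
        q=np.array([proj(n,[*p,z]) for p in pts]);cv2.polylines(I,[(q*16).round().astype(np.int32)],closed,(0,255,255),1,cv2.LINE_AA,4)
for k,c in pads.items():
    c=np.float32(c).reshape(-1,1,2)
    c2=cv2.cornerSubPix(g,c.copy(),(3,3),(-1,-1),(3,30,.01))
    for cc in(c,c2):
        W=[ray("top",q,.010)[:2] for q in cc[:,0]]
        th,t,s,R,e=kabsch(L,W); print(k,th,t,s,e)
    draw(L@R.T+t,.012); draw(np.array([[-15,-8],[15,-8],[15,8],[-15,8]])/1e3@R.T+t,.048)
oc=np.float32([(668,57),(757,320),(395,442),(311,180)])/5+[85,160]-.4
W=[ray("top",q,.018)[:2] for q in oc]
Lo=np.array([[63,-84],[-63,-84],[-63,84],[63,84]])/1e3
th,t,s,R,e=kabsch(Lo,W);print("org",th,t,s,e)
draw(Lo@R.T+t,.018);draw(np.array([[68,118],[-68,118],[-68,188],[68,188]])/1e3@R.T+t,.046)
draw(np.array([[59,80],[-59,80],[-59,-80],[59,-80]])/1e3@R.T+t,.004)
cv2.imwrite("pics/ovt.png",cv2.resize(im[130:280,85:415],None,fx=2.4,fy=2.4,interpolation=cv2.INTER_CUBIC))
cv2.imwrite("pics/ovs.png",cv2.resize(sc[110:270,220:420],None,fx=3.7,fy=3.7,interpolation=cv2.INTER_CUBIC))
from scipy.spatial.transform import Rotation as Ro
print(Ro.from_rotvec(arm.observe()["ee_rot"]).as_matrix().round(3))
E
```

```text
P1 2.236772957346395 [ 0.61731215 -0.18142177] 0.9318186685691613 0.005986736478496013
P1 2.2893459814428736 [ 0.6165009  -0.18146149] 1.0119608350470082 0.0017519148657671318
P2 -2.077815525833086 [ 0.47505631 -0.26499883] 0.9435005757391901 0.005172375287562703
P2 -2.1232757630123755 [ 0.47443167 -0.26563342] 0.998614985986026 0.0028161349901301147
org 0.3406239494744338 [0.50721146 0.14448083] 0.9923337772744517 0.0015577771867645307
[[ 0.422 -0.001  0.907]
 [-0.907  0.001  0.422]
 [-0.001 -1.    -0.   ]]
```

View pics/ovt.png

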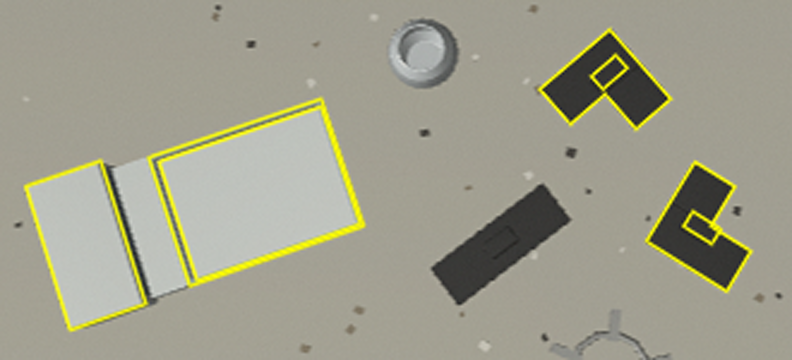

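View pics/ovs.png

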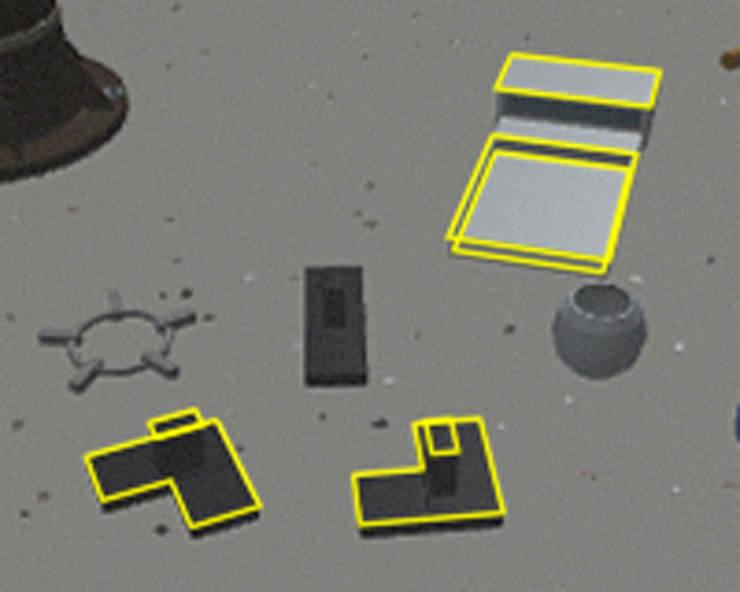

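```bash
cat > go.py <<'E'
import sys
from h import *
from scipy.spatial.transform import Rotation as Ro
x,y,z,hd=map(float,sys.argv[1:5])
s=arm.observe();M=Ro.from_rotvec(s["ee_rot"]).as_matrix();p=s["position"]
h=np.deg2rad(hd);T=np.array([[np.cos(h),0,-np.sin(h)],[np.sin(h),0,np.cos(h)],[0,-1,0]])
print("t",s["clock"],"p",p.round(4),"head",np.rad2deg(np.arctan2(M[1,0],M[0,0])).round(2),"F",s["force"].round(1),"w",round(s["width"]*9.18,2),"j",s["joints"].round(2))
rv=Ro.from_matrix(M.T@T).as_rotvec();d=np.array([x,y,z])-p
print("turn total",rv.round(3)," shift now-axes",(M.T@d*100).round(2)," shift after-turn axes",(T.T@d*100).round(2))
E
python3 go.py 0.6165 -0.1815 0.15 41.2; python3 go.py 0.4744 -0.2656 0.15 -31.65
```

```text
t 0.1 p [ 0.2635 -0.5662  0.2053] head -65.04 F [-0.9 -0.3  0.4] w 9.17 j [ 1.03  0.44  0.02  1.57 -0.01  1.13 -0.08]
turn total [-1.000e-03 -1.854e+00 -1.000e-03]  shift now-axes [-19.97   5.55  48.23]  shift after-turn axes [51.89  5.53  5.69]
t 0.1 p [ 0.2635 -0.5662  0.2053] head -65.04 F [-0.9 -0.3  0.4] w 9.17 j [ 1.03  0.44  0.02  1.57 -0.01  1.13 -0.08]
turn total [-0.    -0.583 -0.001]  shift now-axes [-18.34   5.55  31.8 ]  shift after-turn axes [ 2.18  5.53 36.65]
```

>>> move_arm(
  series=[
    {"ry":-0.146},
    {"ry":-0.146},
    {"ry":-0.146},
    {"ry":-0.146},
    {"x":0.3,"z":4.5},
    {"x":0.3,"z":4.5},
    {"x":0.3,"z":4.5},
    {"x":0.3,"z":4.5},
    {"x":0.3,"z":4.5},
    {"x":0.3,"z":4.5},
    {"x":0.3,"z":4.5},
    {"z":0},
  ],
  jaw=6,
  newtons=20,
)

```text
invalid input
```

```bash
python3 go.py 0.4744 -0.2656 0.10 -31.65
```

```text
t 0.1 p [ 0.2635 -0.5662  0.2053] head -65.04 F [-0.9 -0.3  0.4] w 9.17 j [ 1.03  0.44  0.02  1.57 -0.01  1.13 -0.08]
turn total [-0.    -0.583 -0.001]  shift now-axes [-18.33  10.55  31.8 ]  shift after-turn axes [ 2.18 10.53 36.65]
```

>>> move_arm(
  series=[
    {"x":0,"y":0,"z":0,"rx":0,"ry":-0.146,"rz":0},
    {"x":0,"y":0,"z":0,"rx":0,"ry":-0.146,"rz":0},
    {"x":0,"y":0,"z":0,"rx":0,"ry":-0.146,"rz":0},
    {"x":0,"y":0,"z":0,"rx":0,"ry":-0.146,"rz":0},
    {"x":0.3,"y":0,"z":4.5,"rx":0,"ry":0,"rz":0},
    {"x":0.3,"y":0,"z":4.5,"rx":0,"ry":0,"rz":0},
    {"x":0.3,"y":0,"z":4.5,"rx":0,"ry":0,"rz":0},
    {"x":0.3,"y":0,"z":4.5,"rx":0,"ry":0,"rz":0},
    {"x":0.3,"y":0,"z":4.5,"rx":0,"ry":0,"rz":0},
    {"x":0.3,"y":0,"z":4.5,"rx":0,"ry":0,"rz":0},
    {"x":0.3,"y":0,"z":4.5,"rx":0,"ry":0,"rz":0},
    {"x":0,"y":0,"z":0,"rx":0,"ry":0,"rz":0},
  ],
  jaw=6,
  newtons=20,
)

```text
clock: 1.6
position: [0.444, -0.2954, 0.2007]
ee_rot: [-1.524, 0.424, -0.41]
force: [-0.4, 0.1, 1.1]
width: 0.654
```

```bash
python3 go.py 0.4744 -0.2656 0.10 -31.65
```

```text
t 1.6 p [ 0.444  -0.2954  0.2007] head -30.53 F [-0.4  0.1  1.1] w 6.01 j [ 0.67  0.31 -0.24  1.78  0.08  1.07 -0.12]
turn total [-0.004  0.02  -0.01 ]  shift now-axes [ 1.21 10.08  4.07]  shift after-turn axes [ 1.03 10.07  4.13]
```

>>> move_arm(
  series=[
    {"x":0.6,"y":2.0,"z":2.0,"rx":-0.004,"ry":0.02,"rz":-0.01},
    {"x":0.5,"y":2.5,"z":2.1,"rx":0,"ry":0,"rz":0},
    {"x":0,"y":2.5,"z":0,"rx":0,"ry":0,"rz":0},
    {"x":0,"y":3.0,"z":0,"rx":0,"ry":0,"rz":0},
    {"x":0,"y":0,"z":0,"rx":0,"ry":0,"rz":0},
    {"x":0,"y":0,"z":0,"rx":0,"ry":0,"rz":0},
  ],
)

```text
clock: 2.35
position: [0.4728, -0.2698, 0.0982]
ee_rot: [-1.53, 0.438, -0.436]
force: [0.3, 0.4, -0.3]
width: 0.655
```

```bash
python3 go.py 0.4744 -0.2656 0.036 -31.65
python3 - <<'E'
from h import *
cv2.imwrite("pics/s1.png",cv2.resize(arm.get_image("scene")[130:290,200:400],None,fx=3.5,fy=3.5,interpolation=cv2.INTER_CUBIC))
E
```

```text
t 2.35 p [ 0.4728 -0.2698  0.0982] head -31.97 F [ 0.3  0.4 -0.3] w 6.01 j [ 0.59  0.44 -0.23  1.88  0.13  0.84 -0.27]
turn total [ 0.003 -0.006 -0.   ]  shift now-axes [-0.09  6.22  0.47]  shift after-turn axes [-0.08  6.22  0.44]
```

View pics/s1.png

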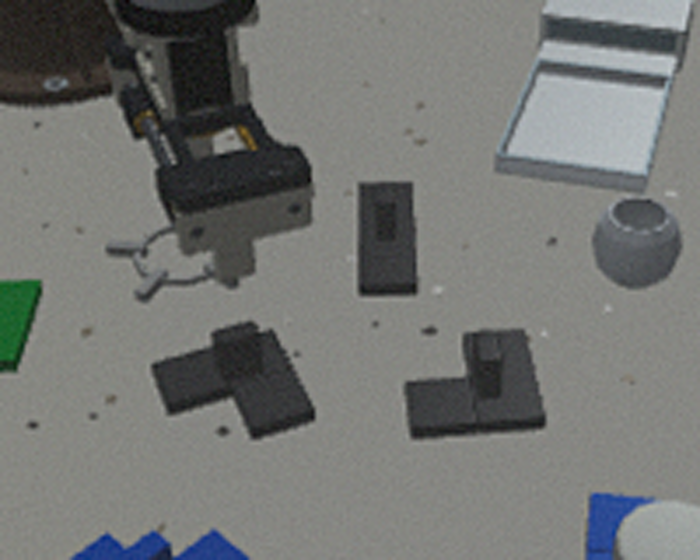

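Run:
```python
from h import *
f=lambda X:((proj("scene",X)-[200,130])*3.5).round()
d=np.array([np.cos(-.558),np.sin(-.558)])
p=np.array([.4728,-.2698])
for o in(-.03,0,.03,.049):print(o,f([*(p+o*d),.079]))
print(f([.4744,-.2656,.048]))
```

```text
-0.03 [211. 269.]
0 [224. 295.]
0.03 [237. 324.]
0.049 [245. 343.]
[235. 329.]
```

Run:
```python
from h import *
cv2.imwrite("pics/t1.png",cv2.resize(arm.get_image("top")[150:350,280:480],None,fx=3,fy=3,interpolation=cv2.INTER_CUBIC))
s=arm.get_image("scene");cv2.imwrite("pics/s1b.png",cv2.resize(s[130:240,220:320],None,fx=5.4,fy=5.4,interpolation=cv2.INTER_CUBIC))
print(arm.observe()["position"])
```

```text
[ 0.47309249 -0.26964673  0.09851237]
```

View pics/t1.png

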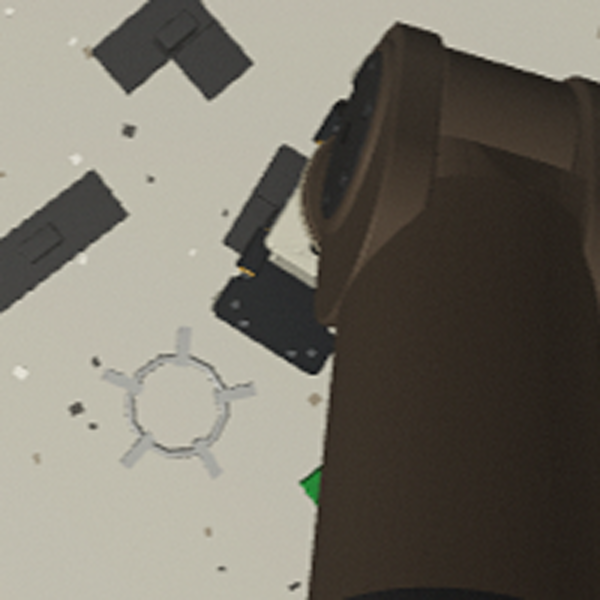

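View pics/s1b.png

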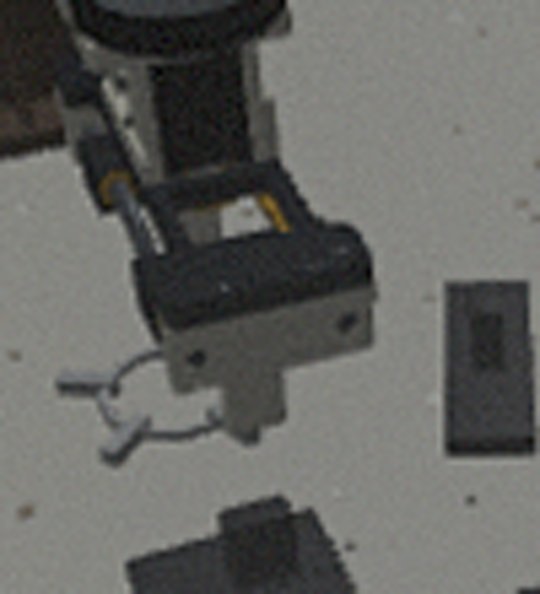

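Run:
```python
from h import *
p=np.array([.473,-.2696]);d=np.array([np.cos(-.558),np.sin(-.558)]);e=np.array([-d[1],d[0]])
for n in("top","scene"):
  for z in(.0795,.1,.12,.145,.2):
    print(n,z,[proj(n,[*(p+o*d),z]).round(0).tolist() for o in(-.065,-.03,0,.03,.049,.065)])
```

```text
top 0.0795 [[365.0, 251.0], [374.0, 236.0], [381.0, 224.0], [389.0, 212.0], [393.0, 205.0], [397.0, 198.0]]
top 0.1 [[367.0, 251.0], [376.0, 236.0], [383.0, 224.0], [391.0, 212.0], [395.0, 204.0], [399.0, 197.0]]
top 0.12 [[368.0, 251.0], [377.0, 236.0], [385.0, 223.0], [392.0, 211.0], [397.0, 203.0], [401.0, 196.0]]
top 0.145 [[370.0, 251.0], [379.0, 236.0], [387.0, 223.0], [395.0, 210.0], [400.0, 202.0], [404.0, 195.0]]
top 0.2 [[374.0, 251.0], [384.0, 235.0], [392.0, 221.0], [401.0, 207.0], [406.0, 199.0], [410.0, 192.0]]
scene 0.0795 [[257.0, 198.0], [260.0, 207.0], [264.0, 214.0], [268.0, 222.0], [270.0, 228.0], [272.0, 232.0]]
scene 0.1 [[256.0, 191.0], [259.0, 200.0], [263.0, 207.0], [267.0, 215.0], [269.0, 220.0], [271.0, 225.0]]
scene 0.12 [[255.0, 184.0], [258.0, 192.0], [262.0, 200.0], [266.0, 208.0], [268.0, 213.0], [270.0, 218.0]]
scene 0.145 [[253.0, 175.0], [257.0, 183.0], [261.0, 191.0], [264.0, 198.0], [267.0, 204.0], [269.0, 208.0]]
scene 0.2 [[250.0, 154.0], [254.0, 162.0], [258.0, 169.0], [262.0, 176.0], [264.0, 181.0], [266.0, 186.0]]
```

Run:
```python
from h import *
p=np.array([.2635,-.5662]);h=np.deg2rad(-65.04);d=np.array([np.cos(h),np.sin(h)])
for z in(.187,.206,.22,.24):
    print(z,[proj("scene",[*(p+o*d),z]).round(0).tolist() for o in(-.065,-.046,.046,.065)])
s=cv2.imread("pics/scene0.png");cv2.imwrite("pics/s0g.png",cv2.resize(s[80:230,0:130],None,fx=4,fy=4,interpolation=cv2.INTER_CUBIC))
t=cv2.imread("pics/top0.png");cv2.imwrite("pics/t0g.png",cv2.resize(t[290:400,500:640],None,fx=5,fy=5,interpolation=cv2.INTER_CUBIC))
for z in(.187,.206,.22,.24):
    print(z,[proj("top",[*(p+o*d),z]).round(0).tolist() for o in(-.065,-.046,.046,.065)])
```

```text
0.187 [[85.0, 192.0], [78.0, 198.0], [40.0, 230.0], [31.0, 238.0]]
0.206 [[81.0, 184.0], [74.0, 190.0], [35.0, 222.0], [25.0, 229.0]]
0.22 [[78.0, 178.0], [70.0, 184.0], [30.0, 215.0], [21.0, 223.0]]
0.24 [[73.0, 169.0], [66.0, 175.0], [24.0, 206.0], [14.0, 213.0]]
0.187 [[521.0, 351.0], [530.0, 346.0], [574.0, 325.0], [583.0, 320.0]]
0.206 [[526.0, 353.0], [535.0, 348.0], [580.0, 326.0], [589.0, 322.0]]
0.22 [[530.0, 355.0], [539.0, 350.0], [584.0, 328.0], [594.0, 323.0]]
0.24 [[535.0, 357.0], [545.0, 353.0], [591.0, 330.0], [601.0, 325.0]]
```

View pics/s0g.png

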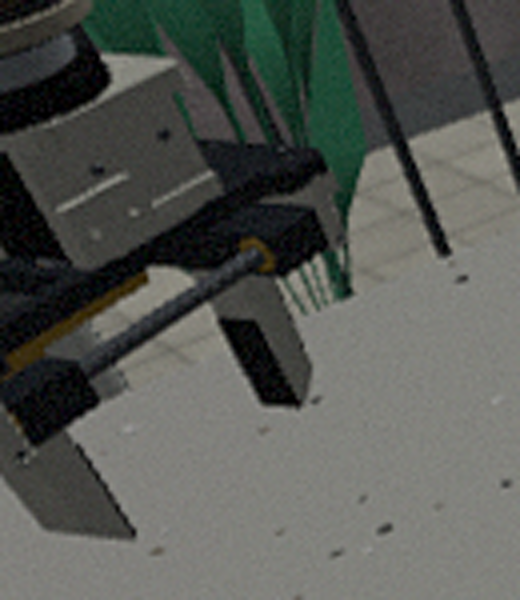

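View pics/t0g.png

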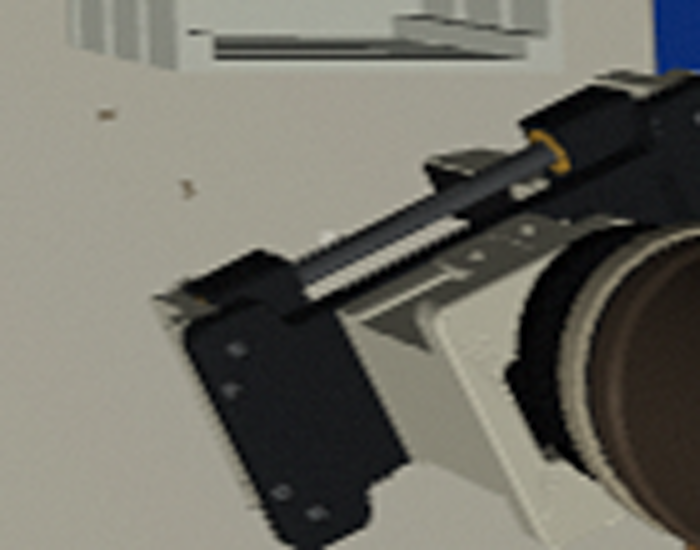

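>>> move_arm(
  series=[
    {"x":-0.1,"y":2.0,"z":0.4,"rx":0,"ry":0,"rz":0},
    {"x":0,"y":2.0,"z":0,"rx":0,"ry":0,"rz":0},
    {"x":0,"y":1.5,"z":0,"rx":0,"ry":0,"rz":0},
    {"x":0,"y":0.4,"z":0,"rx":0,"ry":0,"rz":0},
    {"x":0,"y":0,"z":0,"rx":0,"ry":0,"rz":0},
    {"x":0,"y":0,"z":0,"rx":0,"ry":0,"rz":0},
  ],
)

```text
clock: 3.25
position: [0.4777, -0.268, 0.0426]
ee_rot: [-1.531, 0.432, -0.445]
force: [-0.1, -0.4, -0.4]
width: 0.652
```

```bash
python3 go.py 0.4744 -0.2656 0.036 -31.65
python3 - <<'E'
from h import *
s=arm.get_image("scene");cv2.imwrite("pics/s2.png",cv2.resize(s[150:260,220:320],None,fx=5.4,fy=5.4,interpolation=cv2.INTER_CUBIC))
E
```

```text
t 3.25 p [ 0.4777 -0.268   0.0426] head -32.01 F [-0.1 -0.4 -0.4] w 5.98 j [ 0.57  0.51 -0.21  1.93  0.17  0.71 -0.3 ]
turn total [ 0.003 -0.006  0.009]  shift now-axes [-0.41  0.66  0.03]  shift after-turn axes [-0.4   0.66  0.03]
```

View pics/s2.png

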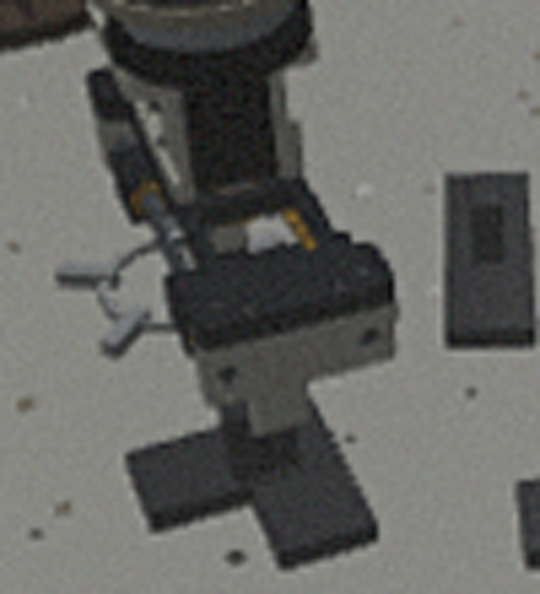

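Run:
```python
from h import *
p=np.array([.4777,-.268]);h=np.deg2rad(-32);d=np.array([np.cos(h),np.sin(h)])
for z in(.0236,.04,.055,.07):
    print(z,[((proj("scene",[*(p+o*d),z])-[220,150])*5.4).round(0).tolist() for o in(-.03,0,.03,.049)])
```

```text
0.0236 [[243.0, 406.0], [262.0, 448.0], [282.0, 493.0], [295.0, 522.0]]
0.04 [[239.0, 378.0], [258.0, 420.0], [278.0, 464.0], [291.0, 494.0]]
0.055 [[236.0, 352.0], [255.0, 393.0], [275.0, 438.0], [288.0, 467.0]]
0.07 [[232.0, 325.0], [251.0, 366.0], [271.0, 410.0], [285.0, 439.0]]
```

>>> move_arm(
  series=[
    {"x":-0.4,"y":0.4,"z":0,"rx":0,"ry":0,"rz":0.009},
    {"x":0,"y":0.3,"z":0,"rx":0,"ry":0,"rz":0},
    {"x":0,"y":0,"z":0,"rx":0,"ry":0,"rz":0},
  ],
)

```text
clock: 3.68
position: [0.4744, -0.2659, 0.0358]
ee_rot: [-1.529, 0.438, -0.438]
force: [1.4, -0.1, 0.4]
width: 0.652
```

```bash
python3 go.py 0.4744 -0.2656 0.036 -31.65
```

```text
t 3.675 p [ 0.4744 -0.2659  0.0358] head -32.01 F [ 1.4 -0.1  0.4] w 5.98 j [ 0.57  0.52 -0.21  1.94  0.17  0.7  -0.31]
turn total [ 0.003 -0.006  0.001]  shift now-axes [-0.02 -0.02  0.02]  shift after-turn axes [-0.02 -0.02  0.02]
```

>>> move_arm(
  series=[
    {"x":0,"y":0,"z":0,"rx":0,"ry":0,"rz":0},
    {"x":0,"y":0,"z":0,"rx":0,"ry":0,"rz":0},
    {"x":0,"y":0,"z":0,"rx":0,"ry":0,"rz":0},
    {"x":0,"y":0,"z":0,"rx":0,"ry":0,"rz":0},
  ],
  jaw=1.0,
  newtons=5,
)

```text
clock: 4.18
position: [0.4745, -0.266, 0.0358]
ee_rot: [-1.529, 0.438, -0.438]
force: [0.9, 0.7, 0.3]
width: 0.268
```

```bash
python3 go.py 0.4744 -0.2656 0.036 -31.65
python3 - <<'E'
from h import *
s=arm.get_image("scene");cv2.imwrite("pics/s3.png",cv2.resize(s[150:260,220:320],None,fx=5.4,fy=5.4,interpolation=cv2.INTER_CUBIC))
E
```

```text
t 4.175 p [ 0.4745 -0.266   0.0358] head -32.01 F [0.9 0.7 0.3] w 2.46 j [ 0.57  0.52 -0.21  1.94  0.17  0.7  -0.31]
turn total [ 0.003 -0.006  0.001]  shift now-axes [-0.03 -0.02  0.03]  shift after-turn axes [-0.03 -0.02  0.03]
```

View pics/s3.png

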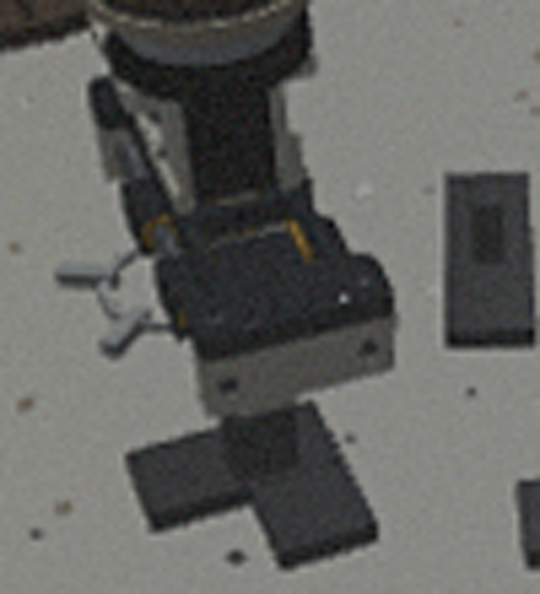

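>>> move_arm(
  series=[
    {"x":0,"y":0,"z":0,"rx":0,"ry":0,"rz":0},
    {"x":0,"y":0,"z":0,"rx":0,"ry":0,"rz":0},
  ],
)

```text
clock: 4.47
position: [0.4746, -0.266, 0.0359]
ee_rot: [-1.529, 0.438, -0.438]
force: [-0.3, 0.1, -0.7]
width: 0.109
```

>>> move_arm(
  series=[
    {"x":0,"y":0,"z":0,"rx":0,"ry":0,"rz":0},
    {"x":0,"y":0,"z":0,"rx":0,"ry":0,"rz":0},
    {"x":0,"y":0,"z":0,"rx":0,"ry":0,"rz":0},
    {"x":0,"y":0,"z":0,"rx":0,"ry":0,"rz":0},
    {"x":0,"y":0,"z":0,"rx":0,"ry":0,"rz":0},
    {"x":0,"y":0,"z":0,"rx":0,"ry":0,"rz":0},
    {"x":0,"y":0.7,"z":0,"rx":0,"ry":0,"rz":0},
    {"x":0,"y":0.7,"z":0,"rx":0,"ry":0,"rz":0},
    {"x":0,"y":0.6,"z":0,"rx":0,"ry":0,"rz":0},
    {"x":0,"y":0,"z":0,"rx":0,"ry":0,"rz":0},
  ],
  jaw=6.5,
)

```text
clock: 5.72
position: [0.4742, -0.2659, 0.014]
ee_rot: [-1.529, 0.438, -0.437]
force: [-1.3, 0.3, -0.0]
width: 0.709
```

```bash
python3 go.py 0.4744 -0.2656 0.006 -31.65
python3 - <<'E'
from h import *
s=arm.get_image("scene");cv2.imwrite("pics/s4.png",cv2.resize(s[150:260,220:320],None,fx=5.4,fy=5.4,interpolation=cv2.INTER_CUBIC))
s=arm.get_image("top");cv2.imwrite("pics/t4.png",cv2.resize(s[170:290,330:430],None,fx=5,fy=5,interpolation=cv2.INTER_CUBIC))
E
```

```text
t 5.725 p [ 0.4742 -0.2659  0.014 ] head -32.01 F [-1.3  0.3 -0. ] w 6.51 j [ 0.56  0.55 -0.2   1.95  0.18  0.65 -0.32]
turn total [ 0.003 -0.006  0.   ]  shift now-axes [0.01 0.8  0.04]  shift after-turn axes [0.01 0.8  0.04]
```

View pics/s4.png

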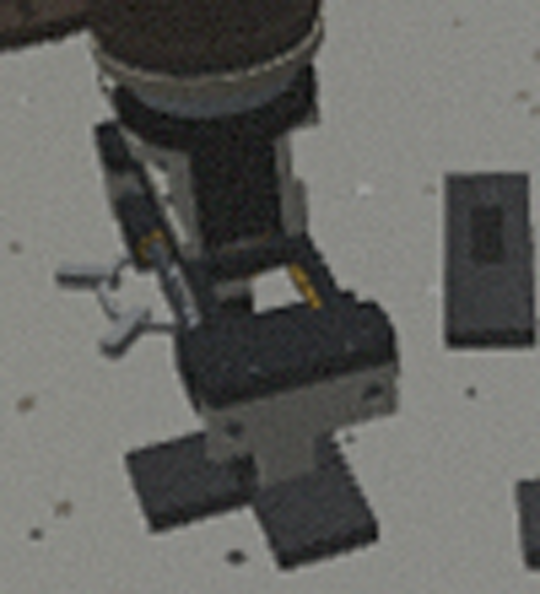

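View pics/t4.png

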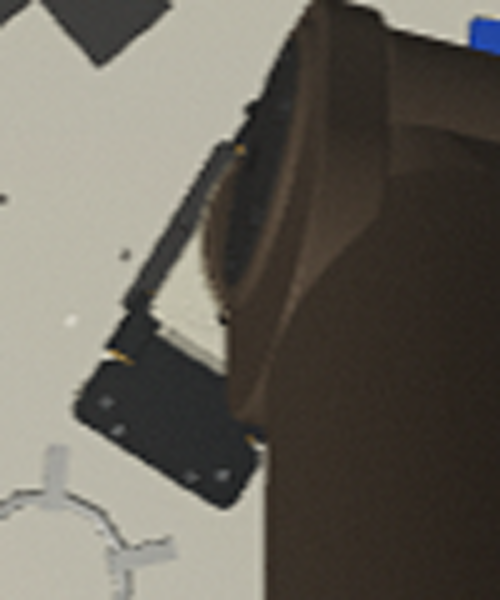

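>>> move_arm(
  series=[
    {"x":0,"y":0.5,"z":0,"rx":0,"ry":0,"rz":0},
    {"x":0,"y":0.5,"z":0,"rx":0,"ry":0,"rz":0},
    {"x":0,"y":0,"z":0,"rx":0,"ry":0,"rz":0},
  ],
)

```text
clock: 6.2
position: [0.4748, -0.2662, 0.0041]
ee_rot: [-1.529, 0.437, -0.439]
force: [0.4, -0.2, -0.8]
width: 0.708
```

>>> move_arm(
  series=[
    {"x":0,"y":0,"z":0,"rx":0,"ry":0,"rz":0},
    {"x":0,"y":0,"z":0,"rx":0,"ry":0,"rz":0},
    {"x":0,"y":0,"z":0,"rx":0,"ry":0,"rz":0},
    {"x":0,"y":0,"z":0,"rx":0,"ry":0,"rz":0},
    {"x":0,"y":0,"z":0,"rx":0,"ry":0,"rz":0},
    {"x":0,"y":0,"z":0,"rx":0,"ry":0,"rz":0},
    {"x":0,"y":0,"z":0,"rx":0,"ry":0,"rz":0},
  ],
  jaw=0.5,
  newtons=20,
)

```text
clock: 7.08
position: [0.475, -0.2662, 0.0045]
ee_rot: [-1.529, 0.437, -0.439]
force: [1.0, -0.2, -0.2]
width: 0.174
```

```bash
python3 go.py 0.4744 -0.2656 0.15 -31.65
python3 - <<'E'
from h import *
s=arm.get_image("scene");cv2.imwrite("pics/s5.png",cv2.resize(s[150:260,220:320],None,fx=5.4,fy=5.4,interpolation=cv2.INTER_CUBIC))
E
```

```text
t 7.075 p [ 0.475  -0.2662  0.0045] head -32.01 F [ 1.  -0.2 -0.2] w 1.6 j [ 0.56  0.57 -0.2   1.96  0.19  0.63 -0.32]
turn total [ 0.002 -0.006  0.002]  shift now-axes [-5.000e-02 -1.455e+01 -1.000e-02]  shift after-turn axes [ -0.08 -14.55   0.02]
```

View pics/s5.png

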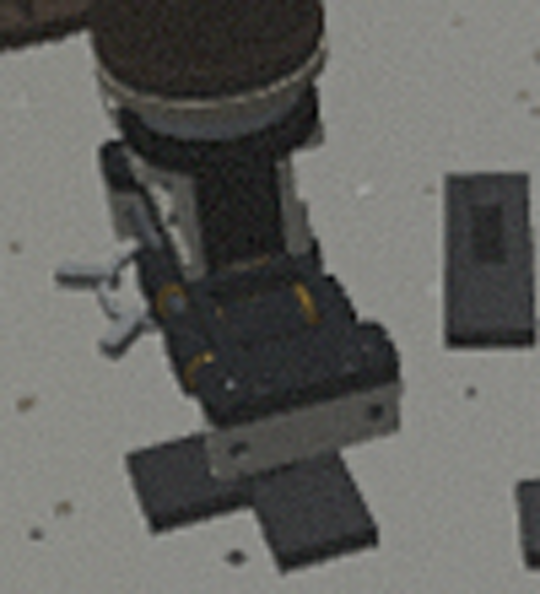

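>>> move_arm(
  series=[
    {"x":0,"y":-1,"z":0,"rx":0,"ry":0,"rz":0},
    {"x":0,"y":-3,"z":0,"rx":0,"ry":0,"rz":0},
    {"x":0,"y":-3.5,"z":0,"rx":0,"ry":0,"rz":0},
    {"x":0,"y":-3.5,"z":0,"rx":0,"ry":0,"rz":0},
    {"x":0,"y":-2.5,"z":0,"rx":0,"ry":0,"rz":0},
    {"x":0,"y":0,"z":0,"rx":0,"ry":0,"rz":0},
  ],
  newtons=35,
)

```text
clock: 7.88
position: [0.4744, -0.2654, 0.1459]
ee_rot: [-1.529, 0.437, -0.439]
force: [0.2, -0.2, -2.3]
width: 0.172
```

```bash
python3 go.py 0.4809 0.1739 0.13 19.5
python3 - <<'E'
from h import *
s=arm.get_image("scene");cv2.imwrite("pics/s6.png",s)
E
```

```text
t 7.875 p [ 0.4744 -0.2654  0.1459] head -31.99 F [ 0.2 -0.2 -2.3] w 1.58 j [ 0.59  0.38 -0.24  1.83  0.11  0.94 -0.26]
turn total [ 0.003 -0.899  0.001]  shift now-axes [-22.72   1.47  37.6 ]  shift after-turn axes [15.28  1.59 41.19]
```

View pics/s6.png

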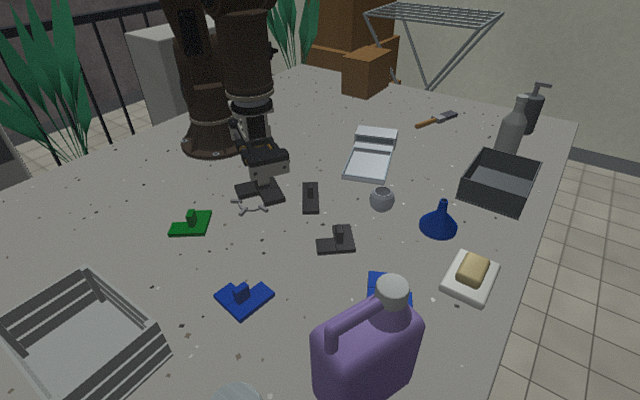

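>>> move_arm(
  series=[
    {"x":0,"y":0,"z":0,"rx":0,"ry":-0.18,"rz":0},
    {"x":0,"y":0,"z":0,"rx":0,"ry":-0.18,"rz":0},
    {"x":0,"y":0,"z":0,"rx":0,"ry":-0.18,"rz":0},
    {"x":0,"y":0,"z":0,"rx":0,"ry":-0.18,"rz":0},
    {"x":0,"y":0,"z":0,"rx":0,"ry":-0.18,"rz":0},
    {"x":1.7,"y":0,"z":4.5,"rx":0,"ry":0,"rz":0},
    {"x":1.7,"y":0,"z":4.5,"rx":0,"ry":0,"rz":0},
    {"x":1.7,"y":0,"z":4.5,"rx":0,"ry":0,"rz":0},
    {"x":1.7,"y":0,"z":4.5,"rx":0,"ry":0,"rz":0},
    {"x":1.7,"y":0,"z":4.5,"rx":0,"ry":0,"rz":0},
    {"x":1.7,"y":0,"z":4.5,"rx":0,"ry":0,"rz":0},
    {"x":0,"y":0,"z":0,"rx":0,"ry":0,"rz":0},
  ],
)

```text
clock: 9.43
position: [0.4605, 0.0336, 0.1315]
ee_rot: [-1.54, -0.274, 0.307]
force: [-0.1, -0.6, -0.9]
width: 0.171
```

```bash
python3 go.py 0.4809 0.1739 0.10 19.5
```

```text
t 9.425 p [0.4605 0.0336 0.1315] head 21.29 F [-0.1 -0.6 -0.9] w 1.57 j [ 0.28  0.33 -0.57  2.    0.21  0.89 -0.03]
turn total [-0.015  0.031 -0.019]  shift now-axes [ 7.05  3.21 12.29]  shift after-turn axes [ 6.61  3.15 12.55]
```

>>> move_arm(
  series=[
    {"x":1.5,"y":0.5,"z":3.0,"rx":-0.015,"ry":0.031,"rz":-0.019},
    {"x":2,"y":0.5,"z":4,"rx":0,"ry":0,"rz":0},
    {"x":2,"y":0.5,"z":4,"rx":0,"ry":0,"rz":0},
    {"x":1.2,"y":0.5,"z":2,"rx":0,"ry":0,"rz":0},
    {"x":0,"y":0,"z":0,"rx":0,"ry":0,"rz":0},
    {"x":0,"y":0,"z":0,"rx":0,"ry":0,"rz":0},
  ],
)

```text
clock: 10.18
position: [0.4769, 0.1759, 0.1048]
ee_rot: [-1.559, -0.255, 0.27]
force: [0.4, -0.7, -1.1]
width: 0.173
```

```bash
python3 go.py 0.4809 0.1739 0.05 19.5
```

```text
t 10.175 p [0.4769 0.1759 0.1048] head 19.17 F [ 0.4 -0.7 -1.1] w 1.59 j [-0.03  0.43 -0.56  1.93  0.29  0.87 -0.41]
turn total [ 0.002 -0.006 -0.01 ]  shift now-axes [ 0.37  5.48 -0.31]  shift after-turn axes [ 0.31  5.48 -0.32]
```

>>> move_arm(
  series=[
    {"x":0.35,"y":1.5,"z":-0.3,"rx":0.002,"ry":-0.006,"rz":-0.01},
    {"x":0,"y":1.5,"z":0,"rx":0,"ry":0,"rz":0},
    {"x":0,"y":1.5,"z":0,"rx":0,"ry":0,"rz":0},
    {"x":0,"y":0,"z":0,"rx":0,"ry":0,"rz":0},
    {"x":0,"y":0,"z":0,"rx":0,"ry":0,"rz":0},
  ],
)

```text
clock: 10.8
position: [0.481, 0.1691, 0.0574]
ee_rot: [-1.557, -0.261, 0.264]
force: [0.5, -0.3, -0.8]
width: 0.173
```

```bash
python3 go.py 0.4809 0.1739 0.0085 19.5
python3 - <<'E'
from h import *
s=arm.get_image("scene");cv2.imwrite("pics/s7.png",cv2.resize(s[80:200,310:430],None,fx=5,fy=5,interpolation=cv2.INTER_CUBIC))
s=arm.get_image("top");cv2.imwrite("pics/t7.png",cv2.resize(s[150:290,85:265],None,fx=4,fy=4,interpolation=cv2.INTER_CUBIC))
E
```

```text
t 10.8 p [0.481  0.1691 0.0574] head 19.19 F [ 0.5 -0.3 -0.8] w 1.59 j [-0.05  0.49 -0.52  1.98  0.35  0.76 -0.45]
turn total [ 0.002 -0.005 -0.002]  shift now-axes [0.16 4.89 0.47]  shift after-turn axes [0.15 4.89 0.46]
```

View pics/s7.png

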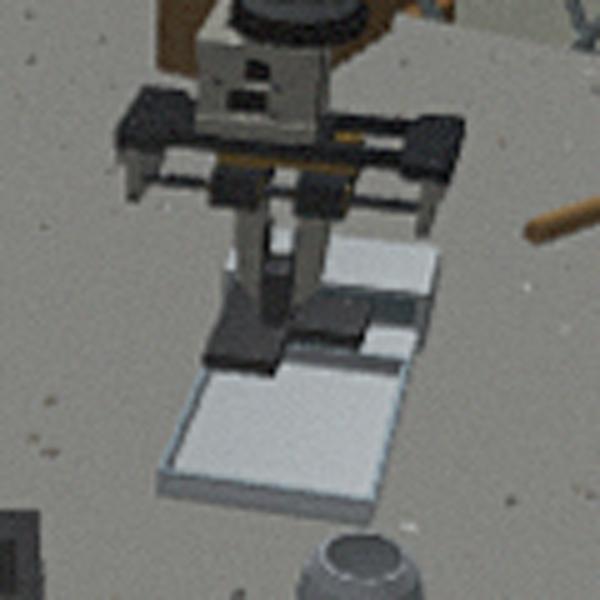

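View pics/t7.png

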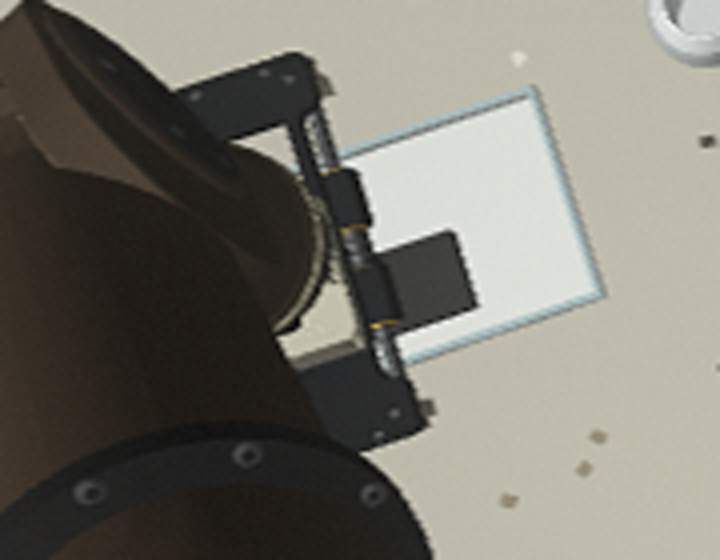

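Run:
```python
from h import *
p=np.array([.481,.1691]);a=np.deg2rad(19.2-90);R=np.array([[np.cos(a),-np.sin(a)],[np.sin(a),np.cos(a)]])
for l in((.054,.010),(.054,-.034)):
    print((p+R@l).round(4),proj("top",[*(p+R@l),.0645]))
for q in((198.75,208),(204.25,226.25)):print(ray("top",q,.0645).round(4))
```

```text
[0.5082 0.1214] [197.09468201 207.17413099]
[0.4667 0.1069] [203.39213132 226.72135792]
[0.5065 0.1178 0.0645]
[0.4677 0.1051 0.0645]
```

>>> move_arm(
  series=[
    {"x":0.1,"y":0.0,"z":0.7,"rx":0.002,"ry":-0.005,"rz":-0.002},
    {"x":0.1,"y":1.0,"z":0.2,"rx":0,"ry":0,"rz":0},
    {"x":0,"y":1.0,"z":0.1,"rx":0,"ry":0,"rz":0},
    {"x":0,"y":1.0,"z":0.1,"rx":0,"ry":0,"rz":0},
    {"x":0,"y":0,"z":0,"rx":0,"ry":0,"rz":0},
    {"x":0,"y":0,"z":0,"rx":0,"ry":0,"rz":0},
  ],
)

```text
clock: 11.65
position: [0.4793, 0.1817, 0.0257]
ee_rot: [-1.554, -0.268, 0.267]
force: [-0.4, -0.4, -0.8]
width: 0.17
```

```bash
python3 go.py 0.4809 0.1755 0.0085 19.5
python3 - <<'E'
from h import *
s=arm.get_image("scene");cv2.imwrite("pics/s8.png",cv2.resize(s[80:200,310:430],None,fx=5,fy=5,interpolation=cv2.INTER_CUBIC))
E
```

```text
t 11.65 p [0.4793 0.1817 0.0257] head 19.55 F [-0.4 -0.4 -0.8] w 1.56 j [-0.1   0.54 -0.5   2.    0.4   0.69 -0.5 ]
turn total [-0.     0.001  0.001]  shift now-axes [-0.05  1.72 -0.64]  shift after-turn axes [-0.05  1.72 -0.63]
```

View pics/s8.png

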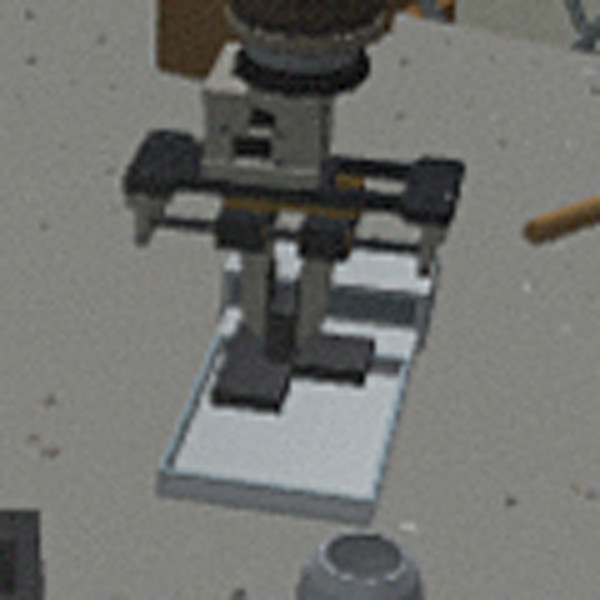

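>>> move_arm(
  series=[
    {"x":0,"y":0,"z":-0.6,"rx":0,"ry":0,"rz":0},
    {"x":0,"y":0,"z":0,"rx":0,"ry":0,"rz":0},
    {"x":0,"y":0,"z":0,"rx":0,"ry":0,"rz":0},
  ],
)

```text
clock: 12.08
position: [0.482, 0.1752, 0.0263]
ee_rot: [-1.554, -0.269, 0.266]
force: [0.1, -0.6, -1.6]
width: 0.174
```

```bash
python3 go.py 0.4809 0.1755 0.0085 19.5
```

```text
t 12.075 p [0.482  0.1752 0.0263] head 19.5 F [ 0.1 -0.6 -1.6] w 1.6 j [-0.08  0.54 -0.5   2.    0.4   0.69 -0.49]
turn total [0.    0.    0.002]  shift now-axes [-0.1   1.78  0.06]  shift after-turn axes [-0.09  1.78  0.06]
```

>>> move_arm(
  series=[
    {"x":-0.1,"y":0.7,"z":0.1,"rx":0,"ry":0,"rz":0},
    {"x":0,"y":0.6,"z":0,"rx":0,"ry":0,"rz":0},
    {"x":0,"y":0.4,"z":0,"rx":0,"ry":0,"rz":0},
    {"x":0,"y":0,"z":0,"rx":0,"ry":0,"rz":0},
    {"x":0,"y":0,"z":0,"rx":0,"ry":0,"rz":0},
  ],
)

```text
clock: 12.7
position: [0.4807, 0.1761, 0.0083]
ee_rot: [-1.554, -0.269, 0.266]
force: [-1.3, -0.8, 4.5]
width: 0.169
```

```bash
python3 go.py 0.4809 0.1755 0.0085 19.5
python3 - <<'E'
from h import *
s=arm.get_image("scene");cv2.imwrite("pics/s9.png",cv2.resize(s[80:200,310:430],None,fx=5,fy=5,interpolation=cv2.INTER_CUBIC))
E
```

```text
t 12.7 p [0.4807 0.1761 0.0083] head 19.53 F [-1.3 -0.8  4.5] w 1.55 j [-0.1   0.57 -0.48  2.02  0.42  0.65 -0.52]
turn total [0.001 0.    0.002]  shift now-axes [-0.   -0.02 -0.06]  shift after-turn axes [-0.   -0.02 -0.06]
```

View pics/s9.png

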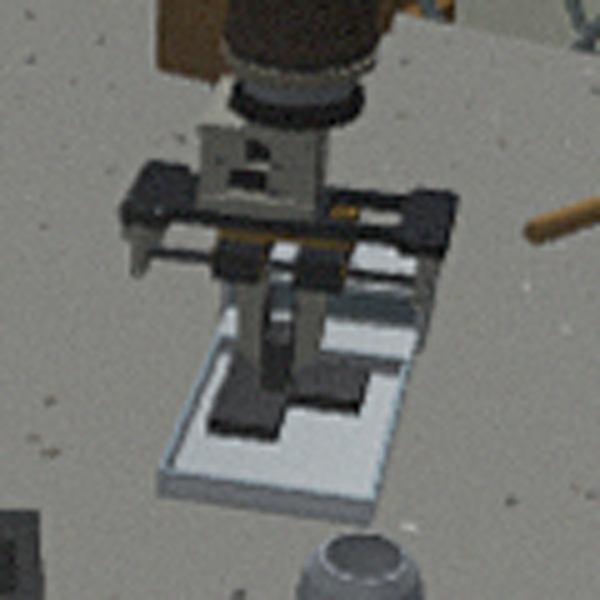

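Contact of about 4.5 N at the expected height and the pad is in the bay on the floor. Release (jaw to 3.5 cm) and lift.

>>> move_arm(
  series=[
    {"x":0,"y":0,"z":0,"rx":0,"ry":0,"rz":0},
    {"x":0,"y":0,"z":0,"rx":0,"ry":0,"rz":0},
    {"x":0,"y":0,"z":0,"rx":0,"ry":0,"rz":0},
    {"x":0,"y":-1.5,"z":0,"rx":0,"ry":0,"rz":0},
    {"x":0,"y":-3,"z":0,"rx":0,"ry":0,"rz":0},
    {"x":0,"y":-4,"z":0,"rx":0,"ry":0,"rz":0},
    {"x":0,"y":-4,"z":0,"rx":0,"ry":0,"rz":0},
    {"x":0,"y":-2,"z":0,"rx":0,"ry":0,"rz":0},
  ],
  jaw=3.5,
)

```text
clock: 13.75
position: [0.4792, 0.1766, 0.1599]
ee_rot: [-1.553, -0.269, 0.269]
force: [0.6, 0.1, 0.2]
width: 0.385
```

```bash
python3 go.py 0.6165 -0.1815 0.13 41.2
```

```text
t 13.75 p [0.4792 0.1766 0.1599] head 19.63 F [0.6 0.1 0.2] w 3.54 j [ 0.01  0.36 -0.6   1.87  0.24  0.98 -0.35]
turn total [-0.001 -0.376  0.001]  shift now-axes [  0.9    2.96 -38.34]  shift after-turn axes [-13.26   2.99 -35.99]
```

>>> move_arm(
  series=[
    {"x":0,"y":0,"z":0,"rx":0,"ry":-0.18,"rz":0},
    {"x":0,"y":0,"z":0,"rx":0,"ry":-0.18,"rz":0},
    {"x":-1.6,"y":0,"z":-4.5,"rx":0,"ry":0,"rz":0},
    {"x":-1.6,"y":0,"z":-4.5,"rx":0,"ry":0,"rz":0},
    {"x":-1.6,"y":0,"z":-4.5,"rx":0,"ry":0,"rz":0},
    {"x":-1.6,"y":0,"z":-4.5,"rx":0,"ry":0,"rz":0},
    {"x":-1.6,"y":0,"z":-4.5,"rx":0,"ry":0,"rz":0},
    {"x":-1.6,"y":0,"z":-4.5,"rx":0,"ry":0,"rz":0},
    {"x":-1.6,"y":0,"z":-4.5,"rx":0,"ry":0,"rz":0},
    {"x":0,"y":0,"z":0,"rx":0,"ry":0,"rz":0},
  ],
  jaw=5.5,
)

```text
clock: 15.0
position: [0.6068, -0.1415, 0.174]
ee_rot: [-1.497, -0.575, 0.552]
force: [-0.0, 0.5, 0.8]
width: 0.598
```

```bash
python3 go.py 0.6165 -0.1815 0.09 41.2
python3 - <<'E'
from pose import *
im=arm.get_image("top");cv2.imwrite("pics/t10.png",im);cv2.imwrite("pics/t10c.png",cv2.resize(im[150:280,85:245],None,fx=4.6,fy=4.6,interpolation=cv2.INTER_CUBIC))
hsv=cv2.cvtColor(im,cv2.COLOR_BGR2HSV)
m=((hsv[...,2]<85)&(hsv[...,1]<60)).astype(np.uint8)*255
m=cv2.morphologyEx(m,cv2.MORPH_OPEN,np.ones((3,3)))
for c in cv2.findContours(m,0,2)[0]:
    a=cv2.contourArea(c)
    if 800<a<1300: print(a,cv2.approxPolyDP(c,3.5,True)[:,0].tolist())
E
```

```text
t 15.0 p [ 0.6068 -0.1415  0.174 ] head 41.26 F [-0.   0.5  0.8] w 5.49 j [ 0.53  0.52 -0.58  1.6   0.3   1.1   0.6 ]
turn total [0.006 0.001 0.014]  shift now-axes [-2.02  8.4  -3.59]  shift after-turn axes [-1.91  8.4  -3.64]
970.5 [[313, 209], [266, 241], [275, 255], [315, 226]]
1057.0 [[157, 203], [168, 239], [204, 227], [199, 210], [180, 215], [174, 198]]
1023.0 [[196, 21], [190, 86], [179, 82], [104, 84], [116, 91], [146, 87], [197, 91]]
```

View pics/t10c.png

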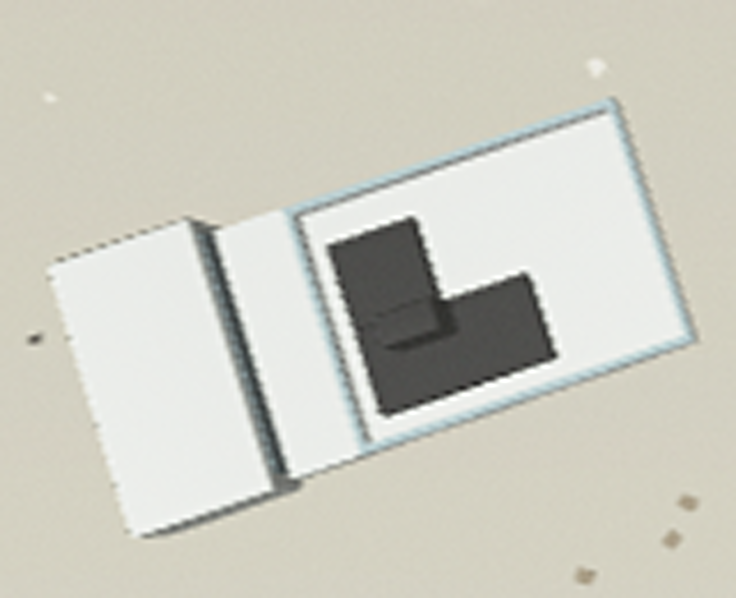

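Run:
```python
from pose import *
g=cv2.cvtColor(cv2.imread("pics/t10.png"),cv2.COLOR_BGR2GRAY)
L=np.array([[-34,-34],[54,-34],[54,10],[10,10],[10,54],[-34,54]])/1e3
c=cv2.cornerSubPix(g,np.float32([(168,239),(204,227),(199,210),(180,215),(174,198),(157,203)]).reshape(-1,1,2),(3,3),(-1,-1),(3,30,.01))
W=[ray("top",q,.014)[:2] for q in c[:,0]]
th,t,s,R,e=kabsch(L,W);print(np.rad2deg(th),t,s,e)
a=.3406;Ro_=np.array([[np.cos(a),-np.sin(a)],[np.sin(a),np.cos(a)]]);o=np.array([.5072,.1445])
print("org",Ro_.T@(t-o))
# ideal P1 target: offset c=(64+9,20+10) in P1 frame, yaw P1=109.5
print("P1 target", o+Ro_@(Ro_.T@(t-o)+np.array([.030,-.073])), Ro_.T@(t-o)+np.array([.030,-.073]))
```

```text
-70.26799794544489 [0.48170954 0.17541079] 1.0068298672856368 0.0015213745335510565
org [-0.01370032  0.03765025]
P1 target [0.53437202 0.11662589] [ 0.01629968 -0.03534975]
```

>>> move_arm(
  series=[
    {"x":-1.0,"y":0.5,"z":-1.8,"rx":0.006,"ry":0,"rz":0.014},
    {"x":-0.9,"y":1.5,"z":-1.8,"rx":0,"ry":0,"rz":0},
    {"x":0,"y":2,"z":0,"rx":0,"ry":0,"rz":0},
    {"x":0,"y":2,"z":0,"rx":0,"ry":0,"rz":0},
    {"x":0,"y":1.5,"z":0,"rx":0,"ry":0,"rz":0},
    {"x":0,"y":0,"z":0,"rx":0,"ry":0,"rz":0},
  ],
)

```text
clock: 15.8
position: [0.616, -0.1793, 0.0951]
ee_rot: [-1.492, -0.567, 0.57]
force: [0.8, 0.3, 0.5]
width: 0.598
```

```bash
python3 go.py 0.6165 -0.1815 0.0045 41.2
python3 - <<'E'
from h import *
s=arm.get_image("scene");cv2.imwrite("pics/s11.png",cv2.resize(s[150:270,290:410],None,fx=5,fy=5,interpolation=cv2.INTER_CUBIC))
E
```

```text
t 15.8 p [ 0.616  -0.1793  0.0951] head 41.65 F [0.8 0.3 0.5] w 5.49 j [ 0.55  0.63 -0.54  1.62  0.36  1.    0.62]
turn total [-0.003  0.008 -0.   ]  shift now-axes [-0.1   9.05 -0.22]  shift after-turn axes [-0.1   9.06 -0.2 ]
```

View pics/s11.png

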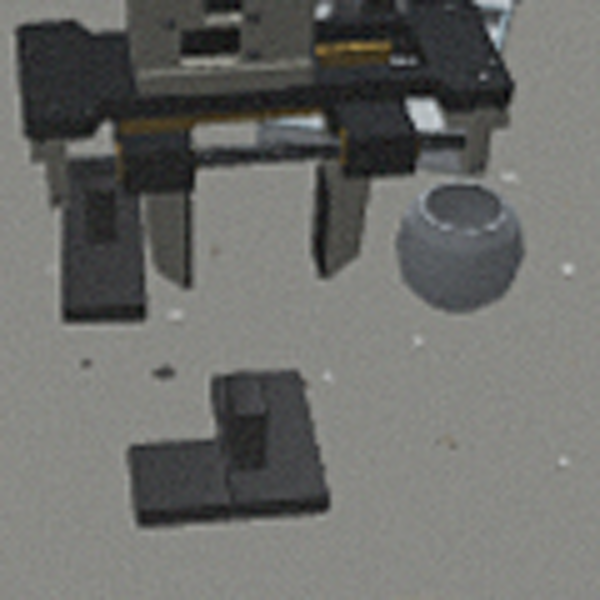

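Run:
```python
from h import *
for q in((261,152),(274,152),(262,165)):
    w=ray("top",q,.03)[:2];d=w-[.6165,-.1815];h=np.deg2rad(41.2);print(w,"along",d@[np.cos(h),np.sin(h)],"perp",d@[-np.sin(h),np.cos(h)])
```

```text
[ 0.63579026 -0.00968283] along 0.12768843784912137 perp 0.11657150375407513
[ 0.63603742 -0.03869777] along 0.10876256802074931 perp 0.09457743884535562
[ 0.60638643 -0.01234251] along 0.10381265037545667 perp 0.13393832051640656
```

>>> move_arm(
  series=[
    {"x":-0.1,"y":1.5,"z":-0.2,"rx":-0.003,"ry":0.008,"rz":0},
    {"x":0,"y":1.5,"z":0,"rx":0,"ry":0,"rz":0},
    {"x":0,"y":1.5,"z":0,"rx":0,"ry":0,"rz":0},
    {"x":0,"y":0,"z":0,"rx":0,"ry":0,"rz":0},
    {"x":0,"y":0,"z":0,"rx":0,"ry":0,"rz":0},
  ],
)

```text
clock: 16.48
position: [0.6181, -0.1816, 0.0488]
ee_rot: [-1.499, -0.564, 0.561]
force: [0.3, -0.4, 0.4]
width: 0.602
```

```bash
python3 go.py 0.6165 -0.1815 0.0045 41.2
python3 - <<'E'
from h import *
s=arm.get_image("scene");cv2.imwrite("pics/s12.png",cv2.resize(s[150:270,290:410],None,fx=5,fy=5,interpolation=cv2.INTER_CUBIC))
E
```

```text
t 16.475 p [ 0.6181 -0.1816  0.0488] head 41.19 F [ 0.3 -0.4  0.4] w 5.53 j [ 0.53  0.68 -0.51  1.65  0.4   0.91  0.59]
turn total [ 0.003 -0.     0.001]  shift now-axes [-0.12  4.43  0.12]  shift after-turn axes [-0.11  4.43  0.11]
```

View pics/s12.png

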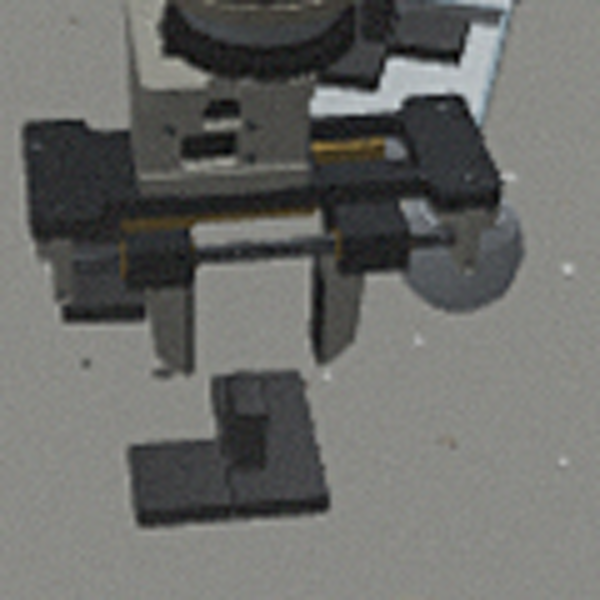

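>>> move_arm(
  series=[
    {"x":-0.1,"y":1.2,"z":0.1,"rx":0.003,"ry":0,"rz":0},
    {"x":0,"y":1.2,"z":0,"rx":0,"ry":0,"rz":0},
    {"x":0,"y":1.2,"z":0,"rx":0,"ry":0,"rz":0},
    {"x":0,"y":0.5,"z":0,"rx":0,"ry":0,"rz":0},
    {"x":0,"y":0,"z":0,"rx":0,"ry":0,"rz":0},
  ],
)

```text
clock: 17.15
position: [0.6165, -0.1815, 0.0049]
ee_rot: [-1.496, -0.563, 0.561]
force: [-0.9, -1.2, 0.4]
width: 0.598
```

```bash
python3 go.py 0.6165 -0.1815 0.0045 41.2
python3 - <<'E'
from h import *
s=arm.get_image("scene");cv2.imwrite("pics/s13.png",cv2.resize(s[150:270,290:410],None,fx=5,fy=5,interpolation=cv2.INTER_CUBIC))
E
```

```text
t 17.15 p [ 0.6165 -0.1815  0.0049] head 41.18 F [-0.9 -1.2  0.4] w 5.49 j [ 0.52  0.73 -0.49  1.68  0.43  0.84  0.56]
turn total [-0.    -0.     0.001]  shift now-axes [0.   0.04 0.  ]  shift after-turn axes [0.   0.04 0.  ]
```

View pics/s13.png

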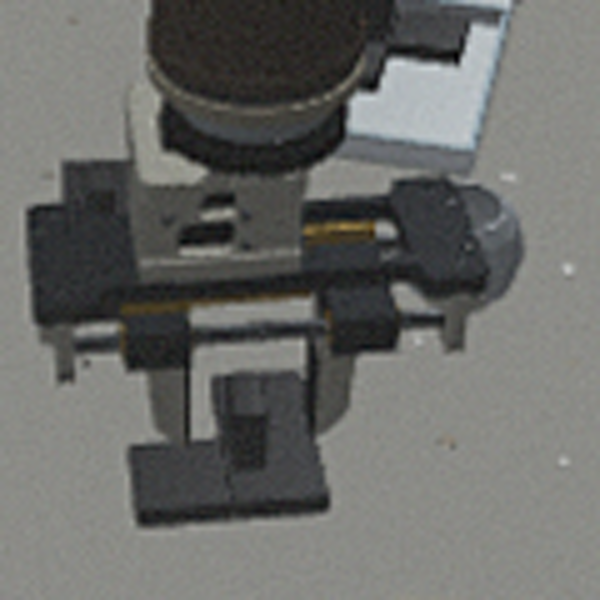

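Run:
```python
from h import *
for z in(.012,.019,.03,.048):print(z,(proj("scene",[.6165,-.1815,z])-[290,150])*5)
```

```text
0.012 [242.79946335 444.61129093]
0.019 [243.05537835 433.62396493]
0.03 [243.46279184 416.13227893]
0.048 [244.14370703 386.8982081 ]
```

>>> move_arm(
  series=[
    {"x":0,"y":0,"z":0,"rx":0,"ry":0,"rz":0},
    {"x":0,"y":0,"z":0,"rx":0,"ry":0,"rz":0},
    {"x":0,"y":0,"z":0,"rx":0,"ry":0,"rz":0},
    {"x":0,"y":0,"z":0,"rx":0,"ry":0,"rz":0},
    {"x":0,"y":0,"z":0,"rx":0,"ry":0,"rz":0},
    {"x":0,"y":0,"z":0,"rx":0,"ry":0,"rz":0},
  ],
  jaw=0.5,
  newtons=35,
)

```text
clock: 17.95
position: [0.6175, -0.1818, 0.0065]
ee_rot: [-1.497, -0.565, 0.56]
force: [-0.3, 0.2, -0.3]
width: 0.173
```

>>> move_arm(
  series=[
    {"x":0,"y":-1,"z":0,"rx":0,"ry":0,"rz":0},
    {"x":0,"y":-3,"z":0,"rx":0,"ry":0,"rz":0},
    {"x":0,"y":-3.5,"z":0,"rx":0,"ry":0,"rz":0},
    {"x":0,"y":-3.5,"z":0,"rx":0,"ry":0,"rz":0},
    {"x":0,"y":-2.5,"z":0,"rx":0,"ry":0,"rz":0},
    {"x":0,"y":0,"z":0,"rx":0,"ry":0,"rz":0},
    {"x":0,"y":0,"z":0,"rx":0,"ry":0.19,"rz":0},
  ],
)

```text
out of range; nothing moved
```

```bash
python3 go.py 0.5344 0.1166 0.13 19.5
```

```text
t 17.95 p [ 0.6175 -0.1818  0.0065] head 41.17 F [-0.3  0.2 -0.3] w 1.59 j [ 0.52  0.73 -0.49  1.68  0.43  0.84  0.56]
turn total [0.001 0.378 0.003]  shift now-axes [ 13.42 -12.37  27.91]  shift after-turn axes [  2.13 -12.35  30.9 ]
```

>>> move_arm(
  series=[
    {"x":0,"y":-1,"z":0,"rx":0,"ry":0,"rz":0},
    {"x":0,"y":-3,"z":0,"rx":0,"ry":0,"rz":0},
    {"x":0,"y":-3.5,"z":0,"rx":0,"ry":0,"rz":0},
    {"x":0,"y":-3.5,"z":0,"rx":0,"ry":0,"rz":0},
    {"x":0,"y":-2.5,"z":0,"rx":0,"ry":0,"rz":0},
    {"x":0,"y":0,"z":0,"rx":0,"ry":0.18,"rz":0},
    {"x":0,"y":0,"z":0,"rx":0,"ry":0.18,"rz":0},
    {"x":0,"y":0,"z":0,"rx":0,"ry":0,"rz":0},
  ],
)

```text
clock: 18.95
position: [0.6171, -0.181, 0.1506]
ee_rot: [-1.553, -0.28, 0.272]
force: [1.0, -0.7, -0.7]
width: 0.172
```

```bash
python3 go.py 0.5344 0.1166 0.13 19.5
```

```text
t 18.95 p [ 0.6171 -0.181   0.1506] head 20.14 F [ 1.  -0.7 -0.7] w 1.58 j [ 0.51  0.56 -0.47  1.57  0.27  1.08  0.33]
turn total [0.001 0.011 0.005]  shift now-axes [ 2.47  2.05 30.79]  shift after-turn axes [ 2.13  2.06 30.81]
```

>>> move_arm(
  series=[
    {"x":0.3,"y":0,"z":4.3,"rx":0.001,"ry":0.011,"rz":0.005},
    {"x":0.3,"y":0,"z":4.3,"rx":0,"ry":0,"rz":0},
    {"x":0.3,"y":0,"z":4.3,"rx":0,"ry":0,"rz":0},
    {"x":0.3,"y":0,"z":4.3,"rx":0,"ry":0,"rz":0},
    {"x":0.3,"y":0,"z":4.3,"rx":0,"ry":0,"rz":0},
    {"x":0.3,"y":0,"z":4.3,"rx":0,"ry":0,"rz":0},
    {"x":0.3,"y":0,"z":3.5,"rx":0,"ry":0,"rz":0},
    {"x":0,"y":0,"z":0,"rx":0,"ry":0,"rz":0},
  ],
)

```text
clock: 19.95
position: [0.5317, 0.1093, 0.1519]
ee_rot: [-1.551, -0.298, 0.297]
force: [0.5, -0.1, -0.7]
width: 0.171
```

```bash
python3 go.py 0.5344 0.1166 0.09 19.5
```

```text
t 19.95 p [0.5317 0.1093 0.1519] head 21.75 F [ 0.5 -0.1 -0.7] w 1.57 j [ 0.11  0.42 -0.55  1.81  0.26  0.99 -0.17]
turn total [0.001 0.039 0.001]  shift now-axes [0.51 6.19 0.58]  shift after-turn axes [0.49 6.19 0.6 ]
```

>>> move_arm(
  series=[
    {"x":0.5,"y":1.0,"z":0.6,"rx":0,"ry":0.039,"rz":0},
    {"x":0,"y":2,"z":0.1,"rx":0,"ry":0,"rz":0},
    {"x":0,"y":2,"z":0.1,"rx":0,"ry":0,"rz":0},
    {"x":0,"y":1.5,"z":0.1,"rx":0,"ry":0,"rz":0},
    {"x":0,"y":0,"z":0,"rx":0,"ry":0,"rz":0},
    {"x":0,"y":0,"z":0,"rx":0,"ry":0,"rz":0},
  ],
)

```text
clock: 20.7
position: [0.5353, 0.1158, 0.0863]
ee_rot: [-1.556, -0.279, 0.275]
force: [-0.6, 0.4, -1.7]
width: 0.172
```

```bash
python3 go.py 0.5344 0.1166 0.045 19.5
python3 - <<'E'
from h import *
s=arm.get_image("scene");cv2.imwrite("pics/s14.png",cv2.resize(s[80:200,310:430],None,fx=5,fy=5,interpolation=cv2.INTER_CUBIC))
s=arm.get_image("top");cv2.imwrite("pics/t14.png",cv2.resize(s[150:290,85:265],None,fx=4,fy=4,interpolation=cv2.INTER_CUBIC))
E
```

```text
t 20.7 p [0.5353 0.1158 0.0863] head 20.21 F [-0.6  0.4 -1.7] w 1.58 j [ 0.06  0.5  -0.51  1.87  0.32  0.85 -0.26]
turn total [0.004 0.012 0.002]  shift now-axes [-0.06  4.13  0.12]  shift after-turn axes [-0.06  4.13  0.1 ]
```

View pics/s14.png

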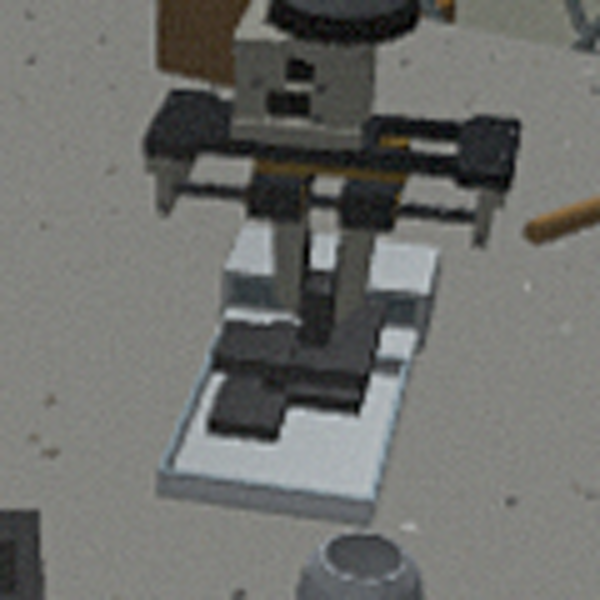

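View pics/t14.png

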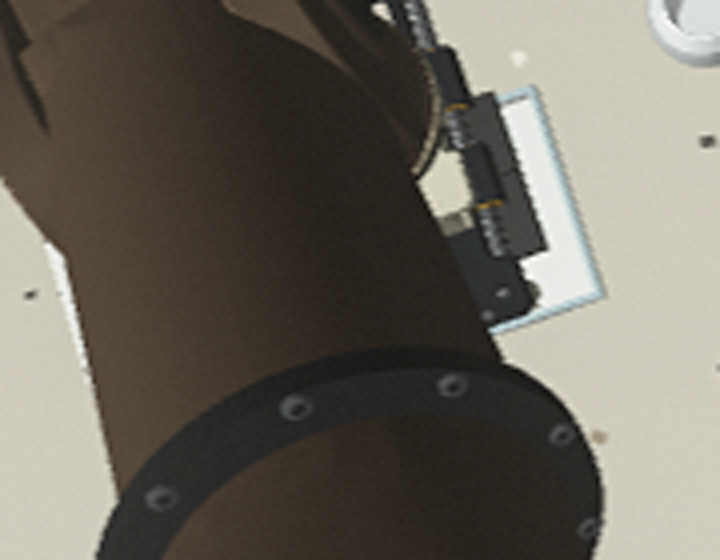

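Run:
```python
from h import *
p=np.array([.5353,.1158]);a=np.deg2rad(110.2);R=np.array([[np.cos(a),-np.sin(a)],[np.sin(a),np.cos(a)]])
o=np.array([.5072,.1445]);b=.3406;B=np.array([[np.cos(b),-np.sin(b)],[np.sin(b),np.cos(b)]])
W=[ray("top",q,.0925)[:2] for q in((208.75,173.25),(221.75,211.75))]
for l,w in zip(((-.034,-.034),(-.034,.054)),W):
    e=p+R@l;print(e.round(4),w.round(4),"diff in org",(B.T@(w-e)).round(4))
d=W[0]-W[1];print(np.linalg.norm(d),np.rad2deg(np.arctan2(d[1],d[0])))
```

```text
[0.5789 0.0956] [0.577 0.093] diff in org [-0.0027 -0.0018]
[0.4964 0.0652] [0.4966 0.0641] diff in org [-0.0002 -0.0012]
0.08543373979337482 19.758293786702346
```

>>> move_arm(
  series=[
    {"x":-0.1,"y":1.0,"z":0.1,"rx":0.004,"ry":0.012,"rz":0.002},
    {"x":0,"y":1.5,"z":0,"rx":0,"ry":0,"rz":0},
    {"x":0,"y":1.5,"z":0,"rx":0,"ry":0,"rz":0},
    {"x":0,"y":0.5,"z":0,"rx":0,"ry":0,"rz":0},
    {"x":0,"y":0,"z":0,"rx":0,"ry":0,"rz":0},
    {"x":0,"y":0,"z":0,"rx":0,"ry":0,"rz":0},
  ],
)

```text
clock: 21.55
position: [0.534, 0.1166, 0.0384]
ee_rot: [-1.554, -0.267, 0.267]
force: [-0.4, 0.3, 0.1]
width: 0.171
```

```bash
python3 go.py 0.5344 0.1166 0.0095 19.5
python3 - <<'E'
from h import *
s=arm.get_image("scene");cv2.imwrite("pics/s15.png",cv2.resize(s[80:200,310:430],None,fx=5,fy=5,interpolation=cv2.INTER_CUBIC))
E
```

```text
t 21.55 p [0.534  0.1166 0.0384] head 19.49 F [-0.4  0.3  0.1] w 1.57 j [ 0.04  0.56 -0.48  1.91  0.37  0.76 -0.31]
turn total [-0. -0. -0.]  shift now-axes [ 0.04  2.89 -0.01]  shift after-turn axes [ 0.04  2.89 -0.01]
```

View pics/s15.png

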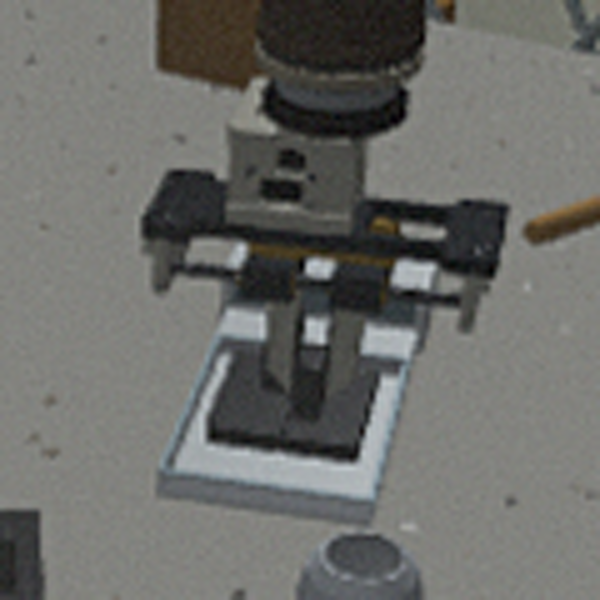

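>>> move_arm(
  series=[
    {"x":0,"y":0.7,"z":0,"rx":0,"ry":0,"rz":0},
    {"x":0,"y":0.7,"z":0,"rx":0,"ry":0,"rz":0},
    {"x":0,"y":0.6,"z":0,"rx":0,"ry":0,"rz":0},
    {"x":0,"y":0,"z":0,"rx":0,"ry":0,"rz":0},
  ],
)

```text
clock: 22.1
position: [0.5344, 0.1166, 0.0175]
ee_rot: [-1.554, -0.268, 0.266]
force: [-0.3, -0.1, -0.4]
width: 0.17
```

```bash
python3 go.py 0.5344 0.1166 0.0095 19.5
```

```text
t 22.1 p [0.5344 0.1166 0.0175] head 19.48 F [-0.3 -0.1 -0.4] w 1.56 j [ 0.02  0.59 -0.46  1.93  0.39  0.71 -0.33]
turn total [-0.    -0.     0.001]  shift now-axes [-0.   0.8  0. ]  shift after-turn axes [-0.   0.8  0. ]
```

Underside is now at about 12 mm, below the top of the first pad, with no contact force. Lowering the rest.

>>> move_arm(
  series=[
    {"x":0,"y":0.5,"z":0,"rx":0,"ry":0,"rz":0},
    {"x":0,"y":0.3,"z":0,"rx":0,"ry":0,"rz":0},
    {"x":0,"y":0.1,"z":0,"rx":0,"ry":0,"rz":0},
    {"x":0,"y":0,"z":0,"rx":0,"ry":0,"rz":0},
  ],
)

```text
clock: 22.6
position: [0.5346, 0.1167, 0.0106]
ee_rot: [-1.555, -0.268, 0.265]
force: [0.4, 0.1, -1.0]
width: 0.176
```

```bash
python3 go.py 0.5344 0.1166 0.0095 19.5
python3 - <<'E'
from h import *
s=arm.get_image("scene");cv2.imwrite("pics/s16.png",cv2.resize(s[80:200,310:430],None,fx=5,fy=5,interpolation=cv2.INTER_CUBIC))
E
```

```text
t 22.6 p [0.5346 0.1167 0.0106] head 19.48 F [ 0.4  0.1 -1. ] w 1.61 j [ 0.01  0.6  -0.46  1.93  0.4   0.7  -0.34]
turn total [ 0.001 -0.     0.002]  shift now-axes [-0.02  0.11  0.  ]  shift after-turn axes [-0.02  0.11  0.  ]
```

View pics/s16.png

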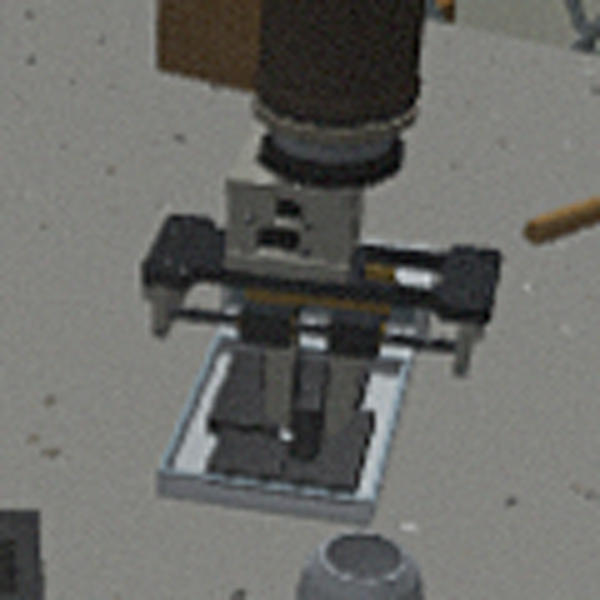

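Nested, with a white gap visible between the pads. Lower the last millimetre, release, lift.

>>> move_arm(
  series=[
    {"x":0,"y":0.2,"z":0,"rx":0,"ry":0,"rz":0},
    {"x":0,"y":0,"z":0,"rx":0,"ry":0,"rz":0},
  ],
)

```text
clock: 22.9
position: [0.5349, 0.1167, 0.0107]
ee_rot: [-1.557, -0.269, 0.264]
force: [0.2, 0.9, -0.6]
width: 0.171
```

>>> move_arm(
  series=[
    {"x":0,"y":0,"z":0,"rx":0,"ry":0,"rz":0},
    {"x":0,"y":0,"z":0,"rx":0,"ry":0,"rz":0},
    {"x":0,"y":0,"z":0,"rx":0,"ry":0,"rz":0},
    {"x":0,"y":-1.5,"z":0,"rx":0,"ry":0,"rz":0},
    {"x":0,"y":-3,"z":0,"rx":0,"ry":0,"rz":0},
    {"x":0,"y":-4,"z":0,"rx":0,"ry":0,"rz":0},
    {"x":0,"y":-4,"z":0,"rx":0,"ry":0,"rz":0},
    {"x":0,"y":-2,"z":0,"rx":0,"ry":0,"rz":0},
    {"x":0,"y":0,"z":-5,"rx":0,"ry":0,"rz":0},
    {"x":0,"y":0,"z":-5,"rx":0,"ry":0,"rz":0},
    {"x":0,"y":0,"z":-5,"rx":0,"ry":0,"rz":0},
    {"x":0,"y":0,"z":-5,"rx":0,"ry":0,"rz":0},
  ],
  jaw=3.5,
)

```text
clock: 24.4
position: [0.6038, -0.0691, 0.1699]
ee_rot: [-1.552, -0.285, 0.268]
force: [0.1, -0.6, 0.4]
width: 0.378
```

>>> move_arm(
  series=[
    {"x":0,"y":0,"z":-5,"rx":0,"ry":0,"rz":0},
    {"x":0,"y":0,"z":-5,"rx":0,"ry":0,"rz":0},
    {"x":0,"y":0,"z":-5,"rx":0,"ry":0,"rz":0},
    {"x":0,"y":0,"z":-5,"rx":0,"ry":0,"rz":0},
    {"x":0,"y":0,"z":-5,"rx":0,"ry":0,"rz":0},
    {"x":0,"y":0,"z":0,"rx":0,"ry":0,"rz":0},
    {"x":0,"y":0,"z":0,"rx":0,"ry":0,"rz":0},
  ],
)

```text
clock: 25.28
position: [0.6917, -0.3158, 0.1772]
ee_rot: [-1.552, -0.286, 0.261]
force: [-0.3, 0.4, -0.2]
width: 0.381
```

Run:
```python
from pose import *
im=arm.get_image("top");cv2.imwrite("pics/t17.png",im);cv2.imwrite("pics/t17c.png",cv2.resize(im[150:280,85:345],None,fx=3,fy=3,interpolation=cv2.INTER_CUBIC))
s=arm.get_image("scene");cv2.imwrite("pics/s17.png",cv2.resize(s[100:200,320:420],None,fx=5,fy=5,interpolation=cv2.INTER_CUBIC))
hsv=cv2.cvtColor(im,cv2.COLOR_BGR2HSV)
m=((hsv[...,2]<85)&(hsv[...,1]<60)).astype(np.uint8)*255
m=cv2.morphologyEx(m,cv2.MORPH_OPEN,np.ones((3,3)))
for c in cv2.findContours(m,0,2)[0]:
    a=cv2.contourArea(c)
    if 800<a<3000: print(a,cv2.approxPolyDP(c,3.5,True)[:,0].tolist())
```

```text
1707.5 [[381, 397], [436, 399], [425, 365], [408, 357], [392, 369]]
1009.0 [[311, 208], [266, 241], [275, 255], [320, 222]]
1058.0 [[157, 203], [168, 239], [204, 227], [199, 210], [180, 215], [174, 198]]
2318.0 [[430, 200], [436, 205], [430, 206], [433, 217], [453, 201], [480, 196], [536, 205], [546, 213], [548, 224], [557, 216], [557, 211], [551, 210], [557, 208], [551, 194], [514, 181], [461, 182], [441, 189]]
1038.0 [[214, 179], [180, 190], [183, 208], [202, 202], [208, 220], [225, 215]]
1063.5 [[195, 19], [190, 83], [104, 84], [112, 91], [197, 91], [199, 27]]
1575.0 [[101, 78], [112, 79], [115, 25], [189, 26], [190, 14], [104, 13]]
1443.0 [[458, 0], [445, 0], [433, 34], [425, 32], [420, 38], [416, 35], [392, 44], [394, 58], [401, 59], [406, 68], [398, 74], [401, 88], [412, 85], [417, 67], [411, 69], [406, 58], [423, 52], [437, 32], [444, 37]]
```

View pics/t17c.png

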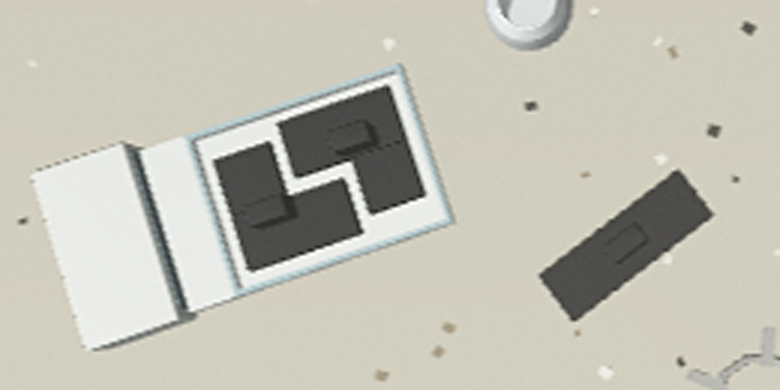

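View pics/s17.png

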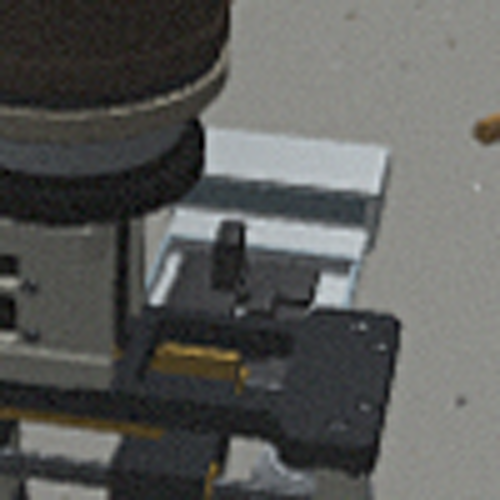

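Run:
```python
from pose import *
g=cv2.cvtColor(cv2.imread("pics/t17.png"),cv2.COLOR_BGR2GRAY)
L=np.array([[-34,-34],[54,-34],[54,10],[10,10],[10,54],[-34,54]])/1e3
o=np.array([.5072,.1445]);b=.3406;B=np.array([[np.cos(b),-np.sin(b)],[np.sin(b),np.cos(b)]])
for C in([(168,239),(204,227),(199,210),(180,215),(174,198),(157,203)],[(214,179),(180,190),(183,208),(202,202),(208,220),(225,215)]):
    c=cv2.cornerSubPix(g,np.float32(C).reshape(-1,1,2),(3,3),(-1,-1),(3,30,.01))
    th,t,s,R,e=kabsch(L,[ray("top",q,.014)[:2] for q in c[:,0]]);print(np.rad2deg(th),B.T@(t-o),s,e)
print(arm.observe()["clock"],np.abs(arm.observe()["dq"]).max()); print(arm.sign_off())
```

```text
-70.38175476231142 [-0.01462264  0.038185  ] 0.9970624924436827 0.0021894334467966736
108.8966352890894 [ 0.01797114 -0.03715646] 0.969189699615109 0.005773177117304823
25.375 0.010037409017957955
the job is handed in; nothing more can be done
None
```

Both L pads are in the drawer's bay, nested half a turn apart and lying on the floor. I handed the job in at about 25.4 s of the 54 s allowed; sign-off gave no verdict.

- **Final positions:** in the organiser's frame, one L pad is at about (−15, +38) mm and the other at about (+18, −37) mm. Both are inside the ±35 by ±55 mm limits. The top view shows a clear gap between the pads and to every wall.
- **Straight pad:** its outline matches the first picture to about a pixel, so it stayed where it lay.

**Checks that disagreed:**
- **Gripper height:** the scene camera showed the fingertips about 33 mm higher than the reported tool position implied. A first trial close at the reported height missed the lug, which confirmed it. I then took all grasp and placing heights from the camera and the first grasp.
- **Second pad's contact:** I saw only about 4.5 N of floor contact when placing the first pad. I felt none for the second, which was released within about a millimetre of the expected floor height. Its corner fit was also looser, with up to 6 mm residual.
- **Tilt:** I judged both pads flat by eye in the top view and did not measure tilt. In the last scene view the gripper hid part of the drawer.

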